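# Clamp the eyepiece tubes in their cradle and close the dust cover

### The job

Put the microscope's eyepiece tubes away: lift the sprung clamp bar and swing it well aside, then lay every tube on the desk into a groove of the cradle, one to a groove, any groove, either way round. When all are in, swing the bar back across them and let it down fully, so that it holds them, and last fold the dust cover all the way down level over the cradle. Leave the slide box and the jar where they are.

Things in the scene. Friction and masses are not known exactly. Their poses are not given: they have to be found in the camera images.
- tube_black_mid (a point): middle of the black (black collars) eyepiece tube, on its axis (x of this frame), 21.5 mm up as it lies on the desk. Round barrel 30 mm in diameter, 100 mm long, between two hexagonal collars each 15 mm long, 43 mm across flats, 50 mm across corners; 130 mm long in all, about 120 g. May be absent. Grip it across the middle of the barrel.
- tube_silver_mid (a point): middle of the silver (black collars) eyepiece tube, on its axis (x of this frame), 21.5 mm up as it lies on the desk. Round barrel 30 mm in diameter, 100 mm long, between two hexagonal collars each 15 mm long, 43 mm across flats, 50 mm across corners; 130 mm long in all, about 120 g. May be absent. Grip it across the middle of the barrel.
- tube_white_mid (a point): middle of the white (white collars) eyepiece tube, on its axis (x of this frame), 21.5 mm up as it lies on the desk. Round barrel 30 mm in diameter, 100 mm long, between two hexagonal collars each 15 mm long, 43 mm across flats, 50 mm across corners; 130 mm long in all, about 120 g. May be absent. Grip it across the middle of the barrel.
- cradle: clamp cradle fixed to the desk: teal plate 240 x 210 x 8 mm, three black V grooves, clamp post at its +x end, dust cover on its -y side. Origin on the desk under the middle groove; tubes lie along its y; z up. Each groove is two V supports 14 mm thick, centred 32 mm either side of the middle; the barrel rests on them, collars outside, 11 mm end play each way.
- groove1 (a point): where the middle of a tube (on its axis) lies when seated in the first groove, 58 mm to cradle -x of the middle one, by the clamp knob; 44 mm above the desk. Barrels in neighbouring grooves are 28 mm apart.
- groove2 (a point): where the middle of a tube (on its axis) lies when seated in the middle groove; 44 mm above the desk. Its y axis runs along the groove.
- groove3 (a point): where the middle of a tube (on its axis) lies when seated in the third groove, 58 mm to cradle +x of the middle one; 44 mm above the desk. The post's ledge, 78 mm tall, stands 27 mm clear of its barrel.
- clamp_knob (a point): grip point on the clamp bar's knob, a red upright cylinder 22 mm in diameter and 40 mm tall on top of the bar's end; on its axis, 22 mm above the bar's upper face, 18 mm below the knob's top. Moves with the bar; x runs from knob to post.
- clamp_pivot (a point): axis of the post about which the bar turns, at the height of the bar's underside when fully down (57 mm above the desk); 232 mm from the knob's axis. Fixed. Post 14 mm thick, its top 61 mm above this point.
- clamp_lift (a joint): lift of the clamp bar (242 x 16 x 10 mm), m: 0 lower stop, 0.04 top. A spring pulls it down: 5 N at the bottom, 10 N at the top. At home the bar sits in a notch beside the post and cannot turn until lifted over 0.021; turned aside it rests on the ledge at 0.021 and stays there. On tubes it rests at about 0.002.
- clamp_turn (a joint): turn of the clamp bar, rad: 0 = home stop, across the middles of the tubes (knob to cradle -x), 1.45 = stop, aside; grows as the knob swings from cradle -x towards cradle +y (clockwise from above). Light friction. The grooves are clear of it above 1.0. It drops into the notch only within about 0.1 of home.
- cover (a joint): angle of the dust cover, rad: 0 = folded down level over the grooves (stop), 1.57 upright, up to 2.1 leaning out to cradle -y. Stiff hinge: stays where left, 0.2 to 0.35 N m to move. Panel 172 mm along the hinge, 190 mm hinge to free edge, 6 mm thick, clear window in black frame. Can be pushed over from its outer side with closed fingertips.
- cover_hinge (a point): middle of the cover's hinge line, which runs along cradle x; 82 mm above the desk, at mid thickness of the panel. Fixed. At angle a the free edge lies 190 mm from here in direction cos a along cradle y and sin a up.
- cover_edge (a point): middle of the cover's free edge (yellow strip); moves with the cover.
- slide_box: bystander: blue slide box 80 x 110 x 34 mm; origin under its middle. Leave alone.
- jar: bystander: amber specimen jar 52 mm in diameter, 60 mm tall; origin under its middle. Leave alone.

How it is judged:
On the way, in this order (a step that is already met when the one before it is completed fails the run):
1. the clamp bar is lifted out of its notch and turned aside by more than 1.0 rad (value of joint clamp_turn above 1 rad), for 0.2 s.
2. with the bar aside (more than 0.9 rad), every tube present lies in a groove: its middle within 15 mm of the groove point, its axis within 0.1 rad of the groove (value of joint clamp_turn above 0.9 rad and (distance between tube_black_mid and groove1 below 0.015 m or distance between tube_black_mid and groove2 below 0.015 m or distance between tube_black_mid and groove3 below 0.015 m) and angle between the x axis of each of tube_black_mid, tube_silver_mid, tube_white_mid and the y axis of groove2, either way round below 0.1 rad and (distance between tube_silver_mid and groove1 below 0.015 m or distance between tube_silver_mid and groove2 below 0.015 m or distance between tube_silver_mid and groove3 below 0.015 m) and (distance between tube_white_mid and groove1 below 0.015 m or distance between tube_white_mid and groove2 below 0.015 m or distance between tube_white_mid and groove3 below 0.015 m)), for 0.2 s.
3. the bar is back home and down on the tubes: turn under 0.12 rad, lift under 7 mm, every tube still seated (value of joint clamp_turn below 0.12 rad and value of joint clamp_lift below 0.007 m and (distance between tube_black_mid and groove1 below 0.015 m or distance between tube_black_mid and groove2 below 0.015 m or distance between tube_black_mid and groove3 below 0.015 m) and angle between the x axis of each of tube_black_mid, tube_silver_mid, tube_white_mid and the y axis of groove2, either way round below 0.1 rad and (distance between tube_silver_mid and groove1 below 0.015 m or distance between tube_silver_mid and groove2 below 0.015 m or distance between tube_silver_mid and groove3 below 0.015 m) and (distance between tube_white_mid and groove1 below 0.015 m or distance between tube_white_mid and groove2 below 0.015 m or distance between tube_white_mid and groove3 below 0.015 m)), for 0.2 s.
4. the cover is folded down level, angle under 0.07 rad (value of joint cover below 0.07 rad), for 0.2 s.
At the end, for the whole second after the job is handed in: Every tube present lies in a groove (middle within 15 mm of the groove point, axis within 0.1 rad), the clamp bar is home and down (turn under 0.12 rad, lift under 7 mm), the cover is level (under 0.07 rad) (all of step 3 and value of joint cover below 0.07 rad); the robot touches nothing.
It fails at once if the slide box is moved by more than 30 mm (distance of slide_box from where it was at the start of the episode above 0.03 m).
It fails at once if the jar is moved by more than 30 mm (distance of jar from where it was at the start of the episode above 0.03 m).
Of tube_black, tube_silver, tube_white only 2 to 3 are there at a start; the rules pass over those that are not, and their reading is None.
At some moment in a run one of tube_black, tube_silver, tube_white may be knocked a few centimetres aside while the robot is not near it.
Once in a run the grip may slacken for a moment while it holds something.
It also fails if it takes over 208 s, if anything falls off the work surface, if the arm or the gripper's body presses on something with over 40 N, if the wrist force passes 120 N, or if a joint passes its speed limit or range.

### The arm

A 7-joint arm with a two-finger parallel gripper is mounted at the origin on the work surface. World frame = base frame: x ahead of the robot, y to its left, z up, the work surface at z = 0. Lengths are in m, angles in rad, forces in N, time in s.
With the tool pointing down it reaches from about 0.425 to 0.875 m from the base axis. Payload 4.7 kg.
Tool frame: the origin (TCP) lies at the very end of the fingers, on their centre line; the grasp point (between the pads) lies 19 mm behind it; z points along the fingers, y is the line along which they close (so a half turn about z gives the same grasp; the last joint's range is limited). The gripper opens to 87 mm and grips with 3 to 60 N. Pads are 19 mm wide; open, the fingers measure 117 mm over their backs; the gripper's body (75 mm by 190 mm) begins 51 mm behind the grasp point.
Start: joints at [1.342, 0.321, -0.07, 1.45, 0.023, 1.371, -0.057], TCP at [0.156, -0.631, 0.223] pointing down, gripper open.
Joint ranges: [-2.86, 2.86], [-0.3, 2.09], [-1.38, 1.24], [0.06, 2.45], [-1.56, 4.7], [0.09, 2.05], [-2.69, 2.69]. Speed limits (rad/s): [2.57, 2.57, 3.14, 3.14, 3.14, 3.14, 3.14].

### API

Orientations are given as a rotation vector (axis times angle).
In Python, from bench import ctrl gives the robot as it stands.
- The arm moves only by the tool jog_arm, never from a script. Its argument "commands" is a list of rows, each a list of 7 numbers: the opening, from 0 (shut) to 1 (fully open), then the shift along the world's x, y, z scaled (see below), then the turn, a rotation vector about the world's x, y, z scaled (see below). A call has exactly 5 rows; each row is the pose to reach, as a shift and turn from the pose commanded when the call began; what a row does not reach only later rows make up. The controller multiplies each number of a shift by 0.5 m and each number of a turn by 30 degrees. A row lasts 1/12 s, in which the tool goes at most 41.7 mm and 7.16 degrees, less where a joint would pass 70% of its speed; a pose out of reach is approached as far as the arm can. A call with a number of a shift or a turn outside -1 to 1 is refused whole. A call with a gripper value outside its range is refused whole. The fingers move at their own pace and stop on an object; "grip_force" is the grip in N (left out, the last holds). Time passes only in rows, so rows that repeat a pose let the fingers close, or fill a call up. It gives the time, the measured TCP pose, the force, the opening and the grip force at its end, in the units of the state.
- ctrl.get_state(): the state, without advancing time (a new reading comes with each control period).
- ctrl.get_image(name): name is "side" or "top"; returns a dict with "frame" (384x512x3 uint8, red, green, blue), "vfov" (degrees; the focal length in pixels is half the picture's height over the tangent of half this angle, whatever the lens; pixels are square), "cx", "cy" (the principal point, pixels), "distortion" ([k1, k2, p1, p2, k3] as OpenCV has them; the pictures are not rectified), "camera_from_world" (4x4, takes a point from world to camera coordinates). Camera axes: x right, y down, z forward; pixel columns grow to the right and rows downward; lengths in m; the calibration is good to about 2 mm. A picture is of the moment at which its call begins. There is no depth.
- ctrl.close_job(): hands the job in; it is judged then, once.
The state is a dict: "time": time; "joint_positions": joint angles; "qd": joint speeds; "joint_torque": joint torques, N m; "position": TCP position; "tool_rot": TCP orientation; "ft_force": force on the tool from outside, world axes, zero at the start; "torque": the same for the moment, N m; "grip_width": opening from 0.0 (shut) to 1.0 (fully open); "grip_force": force on a finger pad.
Only numpy, scipy, OpenCV 4.12 (cv2) and the standard library are available. Lean on these libraries where they do the work, as an engineer would, in place of code of your own. Each camera call takes 0.05 s, during which the arm holds its last target. There are 200 camera calls.

## Working session

There is one attempt and no reset: what is moved stays moved. The work goes in short steps, Python scripts to look and compute and a tool call to move; the robot and the scene stay as the last step left them, time stands still between calls to the robot, and variables do not carry over. Pictures are saved under pics/ and viewed, at most 14 in all, crops included, and the job is handed in when it is done.

Besides the shell and the picture viewer there is one more tool, called as name([rows], argument=value, ...), one row to a line, values as JSON. jog_arm: Moves the arm, as the interface text tells. Shifts and turns lie within -1 to 1; 1 stands for 0.5 m of shift or 30 degrees of turn. Its arguments: {"type":"object","properties":{"commands":{"type":"array","items":{"type":"array","items":{"type":"number","minimum":-1,"maximum":1}}},"grip_force":{"type":"number"}},"required":["commands"]}

```bash
mkdir -p pics
cat > h.py <<'E'
import numpy as np, cv2
from bench import ctrl
def cam(n):
    d=ctrl.get_image(n); f=d['frame']; h=f.shape[0]
    fl=h/2/np.tan(np.radians(d['vfov'])/2)
    d['K']=np.array([[fl,0,d['cx']],[0,fl,d['cy']],[0,0,1]]); d['D']=np.array(d['distortion'],float)
    d['T']=np.array(d['camera_from_world']); return d
def ray(d,px):
    p=cv2.undistortPoints(np.array(px,float).reshape(-1,1,2),d['K'],d['D']).reshape(-1,2)
    R=d['T'][:3,:3]; o=-R.T@d['T'][:3,3]
    v=np.c_[p,np.ones(len(p))]@R; return o,v/np.linalg.norm(v,axis=1)[:,None]
def onz(d,px,z):
    o,v=ray(d,px); return o+v*((z-o[2])/v[:,2])[:,None]
def tri(d1,p1,d2,p2):
    o1,v1=ray(d1,[p1]);o2,v2=ray(d2,[p2]);v1=v1[0];v2=v2[0]
    s=np.linalg.lstsq(np.c_[v1,-v2],o2-o1,rcond=None)[0]
    a=o1+s[0]*v1;b=o2+s[1]*v2; return (a+b)/2,np.linalg.norm(a-b)
def proj(d,P):
    return cv2.projectPoints(np.array(P,float).reshape(-1,1,3),cv2.Rodrigues(d['T'][:3,:3])[0],d['T'][:3,3],d['K'],d['D'])[0].reshape(-1,2)
def save(d,n,s=1.5): cv2.imwrite('pics/'+n,cv2.resize(d['frame'][:,:,::-1],None,fx=s,fy=s))
E
python3 - <<'E'
from h import *
for n in('top','side'):
    d=cam(n);save(d,n+'0.png');print(n,d['T'].round(3),d['K'][0,0],d['D'])
s=ctrl.get_state();print(s['position'],s['tool_rot'],s['time'])
E
```

```text
top [[ 0.024 -1.     0.009 -0.017]
 [-0.982 -0.025 -0.187  0.583]
 [ 0.187 -0.004 -0.982  0.998]
 [ 0.     0.     0.     1.   ]] 384.3541919207025 [-0.12218987  0.          0.          0.          0.        ]
side [[ 0.866  0.499 -0.019 -0.481]
 [ 0.355 -0.643 -0.679 -0.155]
 [-0.351  0.581 -0.734  1.153]
 [ 0.     0.     0.     1.   ]] 367.4991964688787 [-0.03356201  0.          0.          0.          0.        ]
[ 0.15612873 -0.63046191  0.22158687] [-3.11680065e+00 -3.80315159e-01  4.45450952e-04] 0.1
```

View pics/top0.png

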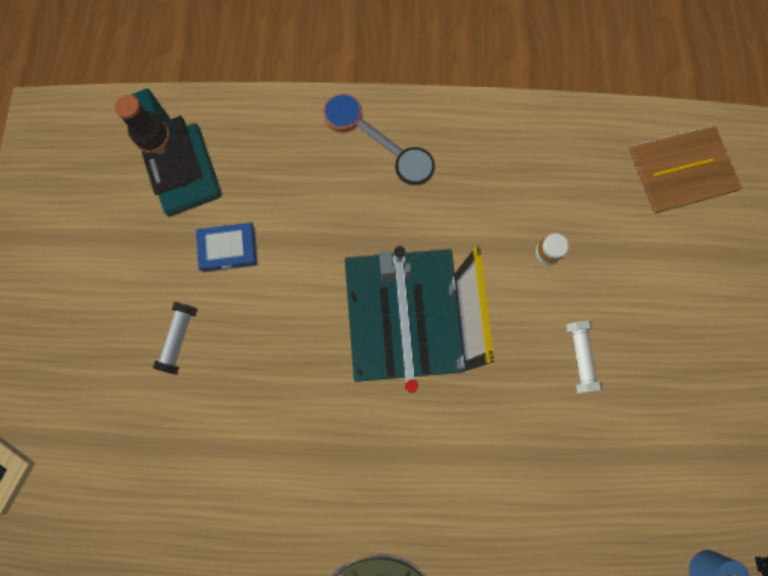

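View pics/side0.png

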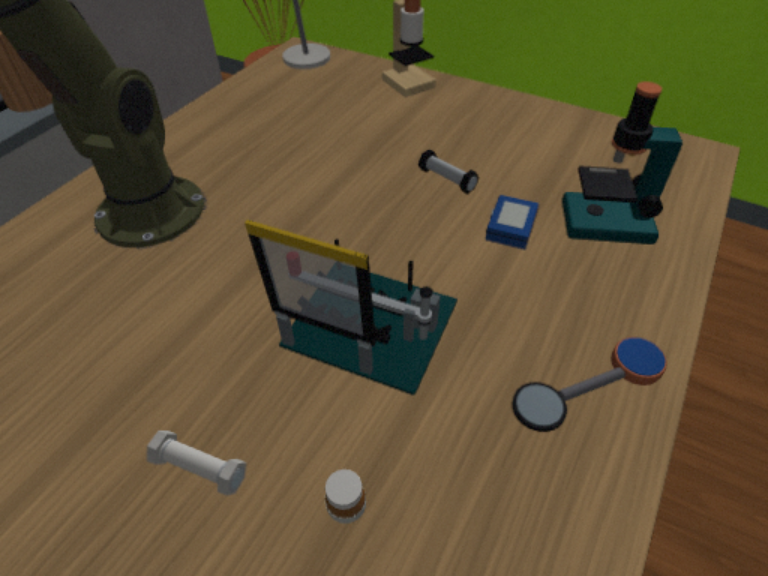

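The views show two tubes: silver at top-view px (175,338)/1.5 and white at (584,357)/1.5. No black tube is visible. The cradle's x points roughly along world x, the knob is at (411,386)/1.5, and the cover is upright on the right.

```bash
cat > m.py <<'E'
from h import *
def comps(mask,box,amin=15):
    m=np.zeros_like(mask,np.uint8);x0,y0,x1,y1=box;m[y0:y1,x0:x1]=mask[y0:y1,x0:x1]
    n,l,s,c=cv2.connectedComponentsWithStats(m);return sorted([(int(s[i,4]),c[i].round(1),l==i) for i in range(1,n) if s[i,4]>=amin],key=lambda t:-t[0])
def hsv(d): return cv2.cvtColor(d['frame'],cv2.COLOR_RGB2HSV)
def red(d):
    h=hsv(d);return ((h[...,0]<6)|(h[...,0]>172))&(h[...,1]>120)&(h[...,2]>90)
E
python3 - <<'E'
from m import *
t=cam('top');s=cam('side')
T=hsv(t);S=hsv(s)
for n,d,b in(('t',t,(200,150,340,290)),('s',s,(150,140,320,260))):
    for c in comps(red(d),b)[:3]:print('red',n,c[:2])
# tubes: desaturated
for n,H,b in(('silver t',T,(95,195,140,255)),('white t',T,(370,205,410,270)),('silver s',S,(270,95,325,132)),('white s',S,(90,280,170,335))):
    m=(H[...,1]<70)|(H[...,2]<60)
    for c in comps(m,b)[:1]:
        ys,xs=np.nonzero(c[2]);r=cv2.minAreaRect(np.c_[xs,ys].astype(np.float32));print(n,c[0],c[1],r)
m=(T[...,0]>80)&(T[...,0]<100)&(T[...,1]>120)
c=comps(m,(220,155,330,265));m2=sum(x[2] for x in c[:6]).astype(np.uint8)
ys,xs=np.nonzero(m2);h=cv2.convexHull(np.c_[xs,ys].astype(np.int32));a=cv2.approxPolyDP(h,4,True).reshape(-1,2);print('teal',a.tolist());print(onz(t,a,.008).round(3))
E
```

```text
red t (58, array([273.9, 256.7]))
silver t 560 [116.2 224.8] ((116.55000305175781, 224.85000610351562), (15.495159149169922, 46.80170822143555), 18.434947967529297)
white t 595 [388.9 237.3] ((388.95947265625, 237.2450714111328), (47.785423278808594, 17.260210037231445), 80.96051788330078)
silver s 468 [298.6 113.7] ((298.2000427246094, 113.60002136230469), (41.14365005493164, 15.205260276794434), 26.56505012512207)
white s 1255 [130.6 307.5] ((129.75604248046875, 307.603515625), (67.58040618896484, 25.643465042114258), 22.01128387451172)
teal [[304, 247], [244, 252], [235, 243], [231, 188], [237, 175], [298, 168], [307, 232]]
[[ 0.451 -0.134  0.008]
 [ 0.434  0.034  0.008]
 [ 0.458  0.06   0.008]
 [ 0.615  0.077  0.008]
 [ 0.654  0.061  0.008]
 [ 0.68  -0.116  0.008]
 [ 0.494 -0.142  0.008]]
```

Run:
```python
import cv2
for n,(x0,y0,x1,y1) in(('top0',(330,225,520,405)),('side0',(230,200,480,400))):
    im=cv2.imread(f'pics/{n}.png')[y0:y1,x0:x1];cv2.imwrite(f'pics/{n}c.png',cv2.resize(im,None,fx=3,fy=3,interpolation=cv2.INTER_CUBIC))
```

```text
(no output)
```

View pics/top0c.png

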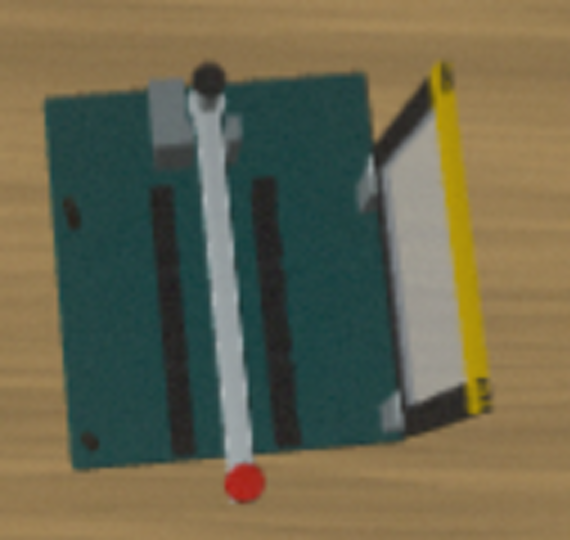

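View pics/side0c.png

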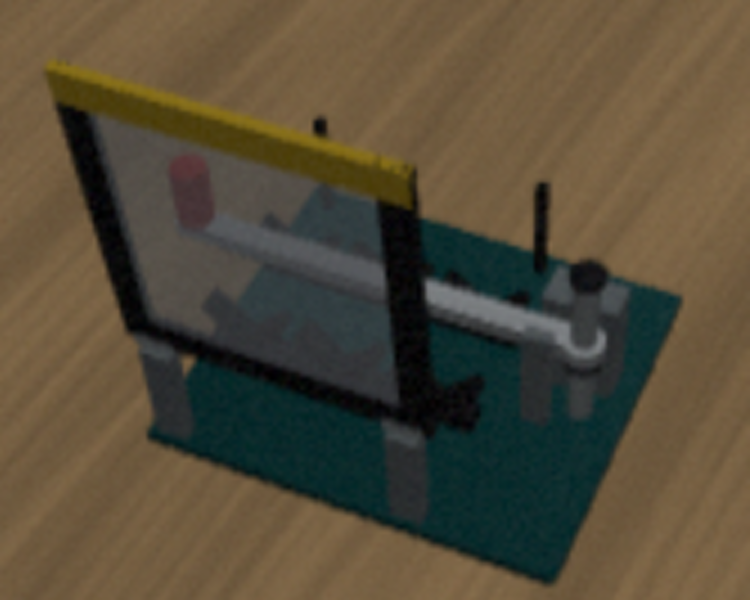

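Run:
```python
from m import *
t=cam('top');s=cam('side')
tc=lambda x,y:((330+x/3)/1.5-.17,(225+y/3)/1.5-.17)
sc=lambda x,y:((230+x/3)/1.5-.17,(200+y/3)/1.5-.17)
print('knobtop',tri(t,tc(245,483),s,sc(190,163)))
print('posttop',tri(t,tc(208,76),s,sc(588,270)))
print('knob@107',onz(t,[tc(245,483)],.107),onz(s,[sc(190,163)],.107))
print('post@118',onz(t,[tc(208,76)],.118),onz(s,[sc(588,270)],.118))
P=onz(t,[tc(45,100),tc(366,72),tc(405,437),tc(75,468)],.008);print('plate',P.round(4),P.mean(0))
print('side plate corners',onz(s,[sc(680,300),sc(552,580),sc(150,435)],.008).round(4))
for q in((0,1),(3,2)):
    v=P[q[0]]-P[q[1]];print('y dir',np.degrees(np.arctan2(-v[0],v[1])),np.linalg.norm(v))
for q in((0,3),(1,2)):
    v=P[q[0]]-P[q[1]];print('x dir',np.degrees(np.arctan2(v[1],v[0])),np.linalg.norm(v))
print('edge',tri(t,tc(440,66),s,sc(410,175)),tri(t,tc(484,408),s,sc(50,70)))
print('pegs',tri(t,tc(70,202),s,sc(542,187)),tri(t,tc(88,436),s,sc(320,120)))
print('silver',tri(t,(116.3,224.8),s,(298.4,113.6)),'white',tri(t,(388.95,237.25),s,(130,307.5)))
for n,d,c,w in(('silver',t,(116.5,224.9),18.43+90),('white',t,(388.95,237.25),80.96)):
    a=np.radians(w);e=np.array([np.cos(a),np.sin(a)])*20;E=onz(d,[np.array(c)+e,np.array(c)-e],.03);v=E[0]-E[1];print(n,E.mean(0),np.degrees(np.arctan2(v[1],v[0])))
print('box',onz(t,[(225/1.5,247/1.5)],.034),'jar',onz(t,[(554/1.5,245/1.5)],.06))
```

```text
knobtop (array([ 0.41959282, -0.04465519,  0.10866819]), np.float64(0.004438965479556149))
posttop (array([ 0.65044874, -0.02010053,  0.12173263]), np.float64(0.0007088122947438245))
knob@107 [[ 0.41801466 -0.04624067  0.107     ]] [[ 0.42002179 -0.04186658  0.107     ]]
post@118 [[ 0.65116968 -0.02039195  0.118     ]] [[ 0.64931859 -0.01671591  0.118     ]]
plate [[ 0.6625  0.0819  0.008 ]
 [ 0.6867 -0.1253  0.008 ]
 [ 0.4518 -0.1506  0.008 ]
 [ 0.4279  0.0546  0.008 ]] [ 0.55722301 -0.03486479  0.008     ]
side plate corners [[ 0.6658  0.0799  0.008 ]
 [ 0.6877 -0.1229  0.008 ]
 [ 0.4547 -0.1491  0.008 ]]
y dir 6.648881817446166 0.20858140520775328
y dir 6.6399271980459496 0.2065696705627857
x dir 6.628353702135926 0.23615092296874846
x dir 6.140341699320681 0.23619249541790754
edge (array([ 0.61904692, -0.13104646,  0.26815779]), np.float64(0.00138727331031034)) (array([ 0.45088977, -0.15113835,  0.26923369]), np.float64(0.001278919308668921))
pegs (array([0.58312966, 0.059928  , 0.07781013]), np.float64(0.0017800737291120315)) (array([0.44469882, 0.04485988, 0.07959464]), np.float64(0.002222133728221159))
silver (array([0.49853389, 0.39734444, 0.02331869]), np.float64(0.0013595719619243134)) white (array([ 0.48156947, -0.37381291,  0.0233929 ]), np.float64(0.0007536339814776519))
silver [0.49735401 0.39387695 0.03      ] 165.76739242059412
white [ 0.4815929  -0.37126234  0.03      ] -172.42468934776224
box [[0.67242692 0.31001664 0.034     ]] jar [[ 0.68528634 -0.31211111  0.06      ]]
```

The geometry is consistent. The cradle is yawed about 6.4°, the pivot is at (0.650,-0.0195), the knob at (0.4195,-0.0454), and the cover is close to upright. I'll move over the cover to a spot above the knob.

jog_arm([
  [1,0.034,0.052,0.044,0,0,0.18],
  [1,0.068,0.104,0.088,0,0,0.36],
  [1,0.1,0.156,0.132,0,0,0.54],
  [1,0.134,0.208,0.176,0,0,0.72],
  [1,0.168,0.262,0.216,0,0,0.9],
])

```text
time: 0.72
position: [0.2408, -0.4988, 0.3319]
tool_rot: [2.94, 1.104, -0.0]
ft_force: [1.2, -0.3, 0.7]
grip_width: 1.001
grip_force: 0.0
```

jog_arm([
  [1,0.046,0.066,0.004,0,0,0.18],
  [1,0.092,0.132,0.008,0,0,0.36],
  [1,0.138,0.198,0.012,0,0,0.54],
  [1,0.184,0.264,0.016,0,0,0.72],
  [1,0.23,0.33,0.02,0,0,0.9],
])

```text
time: 1.13
position: [0.356, -0.3331, 0.3409]
tool_rot: [2.601, 1.76, -0.0]
ft_force: [1.0, -0.4, 0.7]
grip_width: 1.0
grip_force: 0.0
```

jog_arm([
  [1,0.03,0.072,0,0,0,0.18],
  [1,0.06,0.144,0,0,0,0.36],
  [1,0.09,0.216,0,0,0,0.54],
  [1,0.12,0.288,0,0,0,0.72],
  [1,0.15,0.37,0,0,0,0.95],
])

```text
time: 1.55
position: [0.4298, -0.1504, 0.3407]
tool_rot: [2.089, 2.345, -0.001]
ft_force: [0.8, -0.4, 0.2]
grip_width: 1.003
grip_force: 0.0
```

jog_arm([
  [1,0,0.05,0,0,0,0],
  [1,0,0.1,0,0,0,0],
  [1,0,0.15,0,0,0,0],
  [1,-0.01,0.2,0,0,0,0],
  [1,-0.01,0.2,0,0,0,0],
])

```text
time: 1.97
position: [0.4244, -0.046, 0.3412]
tool_rot: [2.084, 2.35, 0.001]
ft_force: [0.6, 0.1, -0.6]
grip_width: 1.0
grip_force: 0.0
```

```bash
cat >> h.py <<'E'
def st():
    s=ctrl.get_state();R=cv2.Rodrigues(np.array(s['tool_rot']))[0]
    print('t',round(s['time'],2),'p',np.round(s['position'],4),'yaw',round(np.degrees(np.arctan2(R[1,0],R[0,0])),1),'z',R[:,2].round(3),'F',np.round(s['ft_force'],1),'w',round(s['grip_width'],3),'gf',round(s['grip_force'],1));return s
E
python3 - <<'E'
from m import *
st()
E
```

```text
t 1.97 p [ 0.4244 -0.046   0.3412] yaw 96.9 z [ 0.001 -0.    -1.   ] F [ 0.6  0.1 -0.6] w 1.0 gf 0.0
```

jog_arm([
  [1,-0.004,0.002,-0.07,0,0,0],
  [1,-0.01,0.002,-0.14,0,0,0],
  [1,-0.01,0.002,-0.21,0,0,0],
  [1,-0.01,0.002,-0.28,0,0,0],
  [1,-0.01,0.002,-0.36,0,0,0],
])

```text
time: 2.38
position: [0.4201, -0.0514, 0.16]
tool_rot: [2.092, 2.339, 0.001]
ft_force: [1.6, -1.1, 0.2]
grip_width: 1.001
grip_force: 0.0
```

Run:
```python
from h import *
t=cam('top');s=cam('side');st()
a=t['frame'][130:300,180:360];b=s['frame'][120:290,140:320]
cv2.imwrite('pics/k1.png',cv2.resize(np.hstack([a,b])[:,:,::-1],None,fx=2.2,fy=2.2))
```

```text
t 2.48 p [ 0.4147 -0.0504  0.1554] yaw 96.4 z [-0.011  0.003 -1.   ] F [ 0.8 -0.1 -0.1] w 1.001 gf 0.0
```

View pics/k1.png

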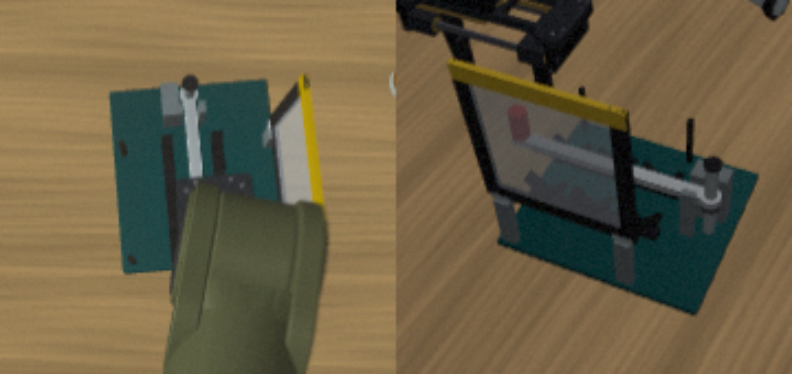

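The top view (left) shows the gripper over the bar's knob end. The side view (right) shows the fingers still above the cover's top edge and the knob intact. The pose has drifted a few millimetres, so I'll check the joint limits.

Run:
```python
from h import *
s=st();print(np.round(s['joint_positions'],3),np.round(s['qd'],3))
```

```text
t 2.48 p [ 0.4147 -0.0504  0.1554] yaw 96.4 z [-0.011  0.003 -1.   ] F [ 0.8 -0.1 -0.1] w 1.001 gf 0.0
[ 0.828 -0.125 -0.711  2.047 -0.089  1.201  0.266] [ 0.002 -0.045  0.018 -0.131 -0.02   0.083  0.022]
```

jog_arm([
  [1,0,0,0,0,0,0],
  [1,0,0,0,0,0,0],
  [1,0,0,0,0,0,0],
  [1,0,0,0,0,0,0],
  [1,0,0,0,0,0,0],
])

```text
time: 2.9
position: [0.4207, -0.0511, 0.1621]
tool_rot: [2.092, 2.34, 0.002]
ft_force: [0.0, 0.8, -0.4]
grip_width: 0.998
grip_force: 0.0
```

Run:
```python
from h import *
s=st();print(np.round(s['joint_positions'],3),np.round(s['qd'],3))
```

```text
t 2.9 p [ 0.4207 -0.0511  0.1621] yaw 96.4 z [ 0.003 -0.001 -1.   ] F [ 0.   0.8 -0.4] w 0.998 gf 0.0
[ 0.828 -0.13  -0.71   2.036 -0.09   1.202  0.266] [-0.001  0.004  0.     0.014  0.    -0.001 -0.001]
```

jog_arm([
  [1,-0.002,0.006,0,0,0,0],
  [1,-0.002,0.012,-0.04,0,0,0],
  [1,-0.002,0.012,-0.08,0,0,0],
  [1,-0.002,0.012,-0.08,0,0,0],
  [1,-0.002,0.012,-0.08,0,0,0],
])

```text
time: 3.32
position: [0.4179, -0.0445, 0.1204]
tool_rot: [-2.092, -2.341, 0.001]
ft_force: [-0.0, 0.6, 0.9]
grip_width: 1.0
grip_force: 0.0
```

Run:
```python
from h import *
s=st();print(np.round(s['joint_positions'],3),np.round(s['qd'],3))
```

```text
t 3.32 p [ 0.4179 -0.0445  0.1204] yaw 96.4 z [-0.002  0.001 -1.   ] F [-0.   0.6  0.9] w 1.0 gf 0.0
[ 0.819 -0.082 -0.736  2.092 -0.062  1.114  0.225] [ 0.002 -0.019  0.004 -0.035 -0.004  0.001  0.002]
```

Good. I'll go down to the knob (z 0.075) and close.

jog_arm([
  [1,0.002,-0.001,-0.03,0,0,0],
  [1,0.003,-0.002,-0.06,0,0,0],
  [1,0.003,-0.002,-0.09,0,0,0],
  [1,0.003,-0.002,-0.09,0,0,0],
  [1,0.003,-0.002,-0.09,0,0,0],
])

```text
time: 3.73
position: [0.4204, -0.0458, 0.0763]
tool_rot: [-2.094, -2.342, -0.001]
ft_force: [-0.2, -0.6, -0.3]
grip_width: 1.001
grip_force: 0.0
```

jog_arm([
  [0,0,0,0,0,0,0],
  [0,0,0,0,0,0,0],
  [0,0,0,0,0,0,0],
  [0,0,0,0,0,0,0],
  [0,0,0,0,0,0,0],
], grip_force=35)

```text
time: 4.15
position: [0.4203, -0.0459, 0.076]
tool_rot: [2.093, 2.341, 0.0]
ft_force: [0.4, -0.2, -0.3]
grip_width: 0.707
grip_force: 0.0
```

jog_arm([
  [0,0,0,0,0,0,0],
  [0,0,0,0,0,0,0],
  [0,0,0,0,0,0,0],
  [0,0,0,0,0,0,0],
  [0,0,0,0,0,0,0],
])

```text
time: 4.57
position: [0.42, -0.0458, 0.0755]
tool_rot: [-2.094, -2.342, 0.0]
ft_force: [-0.5, -0.5, 0.0]
grip_width: 0.328
grip_force: 0.0
```

jog_arm([
  [0,0,0,0,0,0,0],
  [0,0,0,0,0,0,0],
  [0,0,0,0,0,0,0],
  [0,0,0,0,0,0,0],
  [0,0,0,0,0,0,0],
])

```text
time: 4.98
position: [0.4196, -0.0459, 0.0754]
tool_rot: [-2.093, -2.342, 0.001]
ft_force: [-2.3, 0.5, 0.1]
grip_width: 0.25
grip_force: 35.0
```

jog_arm([
  [0,0,0,0.012,0,0,0],
  [0,0,0,0.024,0,0,0],
  [0,0,0,0.036,0,0,0],
  [0,0,0,0.048,0,0,0],
  [0,0,0,0.06,0,0,0],
])

```text
time: 5.4
position: [0.4208, -0.0456, 0.1062]
tool_rot: [2.093, 2.342, 0.002]
ft_force: [5.2, 0.5, -8.8]
grip_width: 0.243
grip_force: 35.8
```

Run:
```python
from h import *
s=st()
p=np.array([.6500,-.0195]);k=s['position'][:2];r=p-k;R=np.linalg.norm(r);a0=np.arctan2(r[1],r[0]);print(R,np.degrees(a0))
prev=np.array(k)
for th in (.27,.54,.81,1.08,1.33):
    a=a0-th;q=p-R*np.array([np.cos(a),np.sin(a)]);print(th,(q-prev)/.5,-np.degrees(th)/30);prev=q
# subwaypoints per row within call
for i in range(5):
    b=[0,.27,.54,.81,1.08,1.35]
    f=lambda th:p-R*np.array([np.cos(a0-th),np.sin(a0-th)])
    print([ ((f(b[i]+.27*j/5)-f(b[i]))/.5).round(3).tolist() for j in range(1,6)])
```

```text
t 5.4 p [ 0.4208 -0.0456  0.1062] yaw 96.4 z [ 0.002  0.    -1.   ] F [ 5.2  0.5 -8.8] w 0.243 gf 35.8
0.2307151816746026 6.490128716728876
0.27 [0.00269832 0.1241788 ] -0.5156620156177409
0.54 [0.03572295 0.11896019] -1.0313240312354819
0.81 [0.06615916 0.10512193] -1.5469860468532228
1.08 [0.0918016  0.08366673] -2.0626480624709638
1.33 [0.10210469 0.05303623] -2.54011289174665
[[-0.002, 0.025], [-0.003, 0.05], [-0.002, 0.075], [-0.001, 0.099], [0.003, 0.124]]
[[0.005, 0.024], [0.01, 0.049], [0.018, 0.073], [0.026, 0.096], [0.036, 0.119]]
[[0.011, 0.022], [0.023, 0.044], [0.036, 0.065], [0.051, 0.086], [0.066, 0.105]]
[[0.016, 0.019], [0.034, 0.036], [0.052, 0.053], [0.072, 0.069], [0.092, 0.084]]
[[0.021, 0.014], [0.042, 0.026], [0.065, 0.037], [0.087, 0.047], [0.111, 0.056]]
```

jog_arm([
  [0,-0.002,0.025,0,0,0,-0.1],
  [0,-0.003,0.05,0,0,0,-0.21],
  [0,-0.002,0.075,0,0,0,-0.31],
  [0,-0.001,0.099,0,0,0,-0.41],
  [0,0.003,0.124,0,0,0,-0.515],
])

```text
time: 5.82
position: [0.422, 0.0163, 0.106]
tool_rot: [2.391, 2.035, 0.001]
ft_force: [5.5, -1.0, -7.7]
grip_width: 0.242
grip_force: 35.6
```

jog_arm([
  [0,0.005,0.024,0,0,0,-0.1],
  [0,0.01,0.049,0,0,0,-0.21],
  [0,0.018,0.073,0,0,0,-0.31],
  [0,0.026,0.096,0,0,0,-0.41],
  [0,0.036,0.119,0,0,0,-0.515],
])

```text
time: 6.23
position: [0.4397, 0.0753, 0.1058]
tool_rot: [2.644, 1.695, -0.001]
ft_force: [2.9, -1.0, -7.4]
grip_width: 0.244
grip_force: 35.5
```

jog_arm([
  [0,0.011,0.022,0,0,0,-0.1],
  [0,0.023,0.044,0,0,0,-0.21],
  [0,0.036,0.065,0,0,0,-0.31],
  [0,0.051,0.086,0,0,0,-0.41],
  [0,0.066,0.105,0,0,0,-0.515],
])

```text
time: 6.65
position: [0.4724, 0.1275, 0.1053]
tool_rot: [2.848, 1.324, -0.003]
ft_force: [2.2, -2.0, -7.7]
grip_width: 0.245
grip_force: 35.5
```

Run:
```python
from h import *
s=st();p=np.array([.6500,-.0195]);k=s['position'][:2];r=p-k;R=np.linalg.norm(r);print(R,np.radians(6.45)-np.arctan2(r[1],r[0]))
```

```text
t 6.65 p [0.4724 0.1275 0.1053] yaw 49.9 z [-0.001 -0.001 -1.   ] F [ 2.2 -2.  -7.7] w 0.245 gf 35.5
0.23058298559295212 0.8039033764007473
```

jog_arm([
  [0,0.016,0.019,0,0,0,-0.1],
  [0,0.034,0.036,0,0,0,-0.21],
  [0,0.052,0.053,0,0,0,-0.31],
  [0,0.072,0.069,0,0,0,-0.41],
  [0,0.092,0.084,0,0,0,-0.515],
])

```text
time: 7.07
position: [0.518, 0.1695, 0.1049]
tool_rot: [3.001, 0.929, -0.005]
ft_force: [1.1, -1.0, -6.2]
grip_width: 0.242
grip_force: 35.5
```

jog_arm([
  [0,0.021,0.014,0,0,0,-0.1],
  [0,0.042,0.026,0,0,0,-0.21],
  [0,0.065,0.037,0,0,0,-0.31],
  [0,0.087,0.047,0,0,0,-0.41],
  [0,0.111,0.056,0,0,0,-0.515],
])

```text
time: 7.48
position: [0.5734, 0.1979, 0.1048]
tool_rot: [-3.098, -0.518, 0.005]
ft_force: [-0.3, 0.1, -6.5]
grip_width: 0.245
grip_force: 35.5
```

jog_arm([
  [0,0,0,-0.008,0,0,0],
  [0,0,0,-0.016,0,0,0],
  [0,0,0,-0.02,0,0,0],
  [0.5,0,0,-0.02,0,0,0],
  [0.5,0,0,-0.02,0,0,0],
])

```text
time: 7.9
position: [0.574, 0.1971, 0.0961]
tool_rot: [3.096, 0.523, 0.001]
ft_force: [0.5, -0.4, -0.2]
grip_width: 0.322
grip_force: 0.0
```

jog_arm([
  [0.5,0,0,0,0,0,0],
  [0.5,0,0,0,0,0,0],
  [0.5,0,0,0.05,0,0,0],
  [0.5,0,0,0.11,0,0,0],
  [0.6,0,0,0.18,0,0,0],
])

```text
time: 8.32
position: [0.5729, 0.1968, 0.185]
tool_rot: [3.097, 0.522, -0.006]
ft_force: [1.0, 0.2, 0.7]
grip_width: 0.52
grip_force: 0.0
```

Run:
```python
from m import *
s=st();t=cam('top');sd=cam('side');print([c[:2] for c in comps(red(t),(150,120,330,290))[:2]],[c[:2] for c in comps(red(sd),(150,80,420,280))[:2]])
save(t,'t2.png')
for n,d,b in(('silver t',t,(95,195,140,255)),('white t',t,(370,205,410,270)),('silver s',sd,(270,95,325,132)),('white s',sd,(90,280,170,335))):
    H=hsv(d);m=(H[...,1]<70)|(H[...,2]<60)
    for c in comps(m,b)[:1]:
        ys,xs=np.nonzero(c[2]);r=cv2.minAreaRect(np.c_[xs,ys].astype(np.float32));print(n,c[0],r)
```

```text
t 8.32 p [0.5729 0.1968 0.185 ] yaw 19.1 z [-0.004 -0.002 -1.   ] F [1.  0.2 0.7] w 0.52 gf 0.0
[] [(30, array([295.5, 127.9]))]
silver t 549 ((116.50001525878906, 225.00001525878906), (15.495161056518555, 47.117942810058594), 18.434947967529297)
white t 599 ((388.95947265625, 237.2450714111328), (47.785423278808594, 17.260210037231445), 80.96051788330078)
silver s 765 ((298.5, 111.5), (33.0, 39.0), 90.0)
white s 1252 ((129.79293823242188, 307.5072937011719), (67.5679702758789, 25.28130531311035), 22.203479766845703)
```

View pics/t2.png

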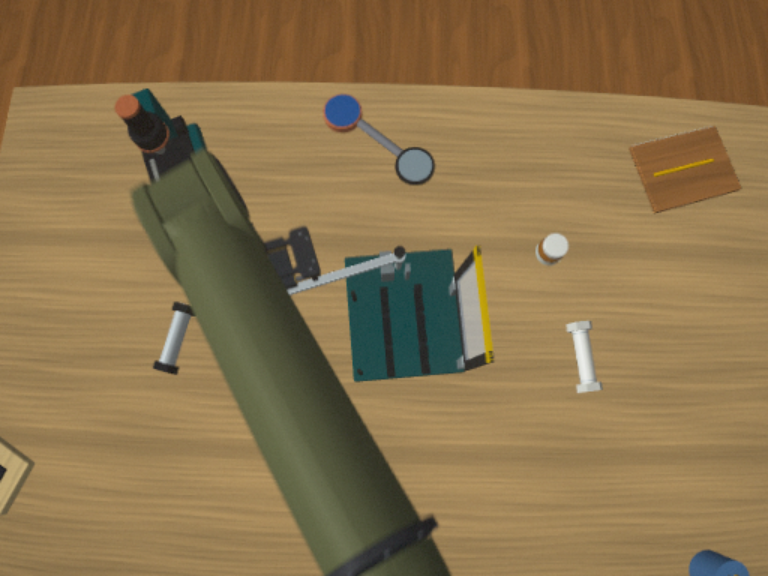

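The bar is aside on its ledge. The top view shows only the silver tube at (175,338)/1.5 and the white one at (584,357)/1.5, with no black. I'll take white first, over the cover.

jog_arm([
  [1,0,0,0.07,0,0,0],
  [1,-0.01,-0.03,0.14,0,0,-0.1],
  [1,-0.03,-0.08,0.2,0,0,-0.2],
  [1,-0.05,-0.13,0.26,0,0,-0.3],
  [1,-0.066,-0.194,0.31,0,0,-0.38],
])

```text
time: 8.83
position: [0.5402, 0.1018, 0.3425]
tool_rot: [-3.134, -0.214, -0.002]
ft_force: [1.2, 0.2, 0.8]
grip_width: 0.893
grip_force: 0.0
```

jog_arm([
  [1,-0.016,-0.08,0.004,0,0,0],
  [1,-0.032,-0.16,0.008,0,0,0],
  [1,-0.048,-0.24,0.012,0,0,0],
  [1,-0.064,-0.32,0.016,0,0,0],
  [1,-0.08,-0.4,0.02,0,0,0],
])

```text
time: 9.25
position: [0.4998, -0.1012, 0.3506]
tool_rot: [3.133, 0.211, -0.0]
ft_force: [1.1, 0.1, 0.3]
grip_width: 0.997
grip_force: 0.0
```

jog_arm([
  [1,-0.004,-0.076,0,0,0,0],
  [1,-0.008,-0.152,0,0,0,0],
  [1,-0.012,-0.228,0,0,0,0],
  [1,-0.016,-0.304,-0.01,0,0,0],
  [1,-0.02,-0.38,-0.04,0,0,0],
])

```text
time: 9.67
position: [0.4911, -0.2915, 0.3322]
tool_rot: [3.131, 0.211, 0.004]
ft_force: [0.1, 0.5, 0.0]
grip_width: 0.998
grip_force: 0.0
```

jog_arm([
  [1,-0.004,-0.04,-0.07,0,0,0],
  [1,-0.008,-0.08,-0.14,0,0,0],
  [1,-0.012,-0.12,-0.21,0,0,0],
  [1,-0.016,-0.167,-0.28,0,0,0],
  [1,-0.017,-0.167,-0.36,0,0,0],
])

```text
time: 10.08
position: [0.4802, -0.3788, 0.1492]
tool_rot: [3.13, 0.202, -0.0]
ft_force: [0.5, -1.3, -0.0]
grip_width: 0.997
grip_force: 0.0
```

Run:
```python
from m import *
s=st();sd=cam('side');t=cam('top')
H=hsv(sd);m=(H[...,1]<70)
for c in comps(m,(90,280,170,335))[:1]:
    ys,xs=np.nonzero(c[2]);print(c[0],cv2.minAreaRect(np.c_[xs,ys].astype(np.float32)))
print('red',[c[:2] for c in comps(red(t),(150,120,330,290),8)[:2]],[c[:2] for c in comps(red(sd),(150,80,420,280),8)[:3]])
for z in(.03,.05):
    P=onz(t,np.array([(384,288),(391,376),(418,284),(428,373)])/1.5,z);c=P.mean(0)[:2]-[.65,-.0195];a=np.radians(6.4);print(z,c@[np.cos(a),np.sin(a)],c@[-np.sin(a),np.cos(a)])
save(t,'t3.png')
```

```text
t 10.08 p [ 0.4802 -0.3788  0.1492] yaw 7.4 z [-0.    -0.005 -1.   ] F [ 0.5 -1.3 -0. ] w 0.997 gf 0.0
1254 ((129.75604248046875, 307.603515625), (67.58040618896484, 25.643465042114258), 22.01128387451172)
red [(67, array([181.1, 194.2]))] [(31, array([295.6, 127.8]))]
0.03 -0.12793034504346462 -0.003053181463175518
0.05 -0.1304200398354829 -0.0020431360134848756
```

jog_arm([
  [1,0.002,0.01,-0.07,0,0,0],
  [1,0.002,0.01,-0.14,0,0,0],
  [1,0.002,0.01,-0.2,0,0,0],
  [1,0.002,0.01,-0.25,0,0,0],
  [1,0.002,0.01,-0.286,0,0,0],
])

```text
time: 10.6
position: [0.4839, -0.3666, 0.0074]
tool_rot: [-3.134, -0.214, 0.0]
ft_force: [-0.6, -0.4, -0.1]
grip_width: 0.999
grip_force: 0.0
```

jog_arm([
  [0,0,0,0,0,0,0],
  [0,0,0,0,0,0,0],
  [0,0,0,0,0,0,0],
  [0,0,0,0,0,0,0],
  [0,0,0,0,0,0,0],
], grip_force=25)

```text
time: 11.02
position: [0.4849, -0.3682, 0.0098]
tool_rot: [3.132, 0.213, 0.004]
ft_force: [0.7, 0.2, 0.0]
grip_width: 0.704
grip_force: 0.0
```

jog_arm([
  [0,0,0,0,0,0,0],
  [0,0,0,0,0,0,0],
  [0,0,0,0,0,0,0],
  [0,0,0,0,0,0,0],
  [0,0,0,0,0,0,0],
])

```text
time: 11.43
position: [0.4838, -0.3681, 0.008]
tool_rot: [3.133, 0.212, 0.001]
ft_force: [0.8, -1.2, 1.8]
grip_width: 0.339
grip_force: 25.0
```

jog_arm([
  [0,0,0,0,0,0,0],
  [0,0,0,0,0,0,0],
  [0,0,0,0,0,0,0],
  [0,0,0,0,0,0,0],
  [0,0,0,0,0,0,0],
])

```text
time: 11.85
position: [0.4838, -0.368, 0.008]
tool_rot: [3.133, 0.212, 0.001]
ft_force: [-0.2, -2.0, 3.9]
grip_width: 0.34
grip_force: 25.0
```

Run:
```python
from m import *
st()
```

```text
t 11.85 p [ 0.4838 -0.368   0.008 ] yaw 7.7 z [ 0.001 -0.001 -1.   ] F [-0.2 -2.   3.9] w 0.34 gf 25.0
```

jog_arm([
  [0,0,0,0.06,0,0,0],
  [0,0,0,0.14,0,0,0],
  [0,0,0,0.22,0,0,0],
  [0,0,0,0.3,0,0,0],
  [0,0,0,0.384,0,0,0],
], grip_force=35)

```text
time: 12.27
position: [0.4827, -0.3654, 0.1994]
tool_rot: [-3.131, -0.214, 0.004]
ft_force: [-0.0, -0.5, -1.4]
grip_width: 0.338
grip_force: 35.0
```

jog_arm([
  [0,0.006,0.036,0.064,0,0,0.197],
  [0,0.012,0.07,0.128,0,0,0.394],
  [0,0.02,0.106,0.192,0,0,0.591],
  [0,0.026,0.14,0.256,0,0,0.788],
  [0,0.032,0.176,0.32,0,0,0.985],
])

```text
time: 12.68
position: [0.499, -0.2772, 0.3595]
tool_rot: [-2.971, -1.013, 0.002]
ft_force: [1.5, -0.2, -1.3]
grip_width: 0.333
grip_force: 35.0
```

jog_arm([
  [0,0.006,0.064,0,0,0,0.197],
  [0,0.012,0.128,0,0,0,0.394],
  [0,0.018,0.192,0,0,0,0.591],
  [0,0.024,0.256,0,0,0,0.788],
  [0,0.03,0.32,0,0,0,0.985],
])

```text
time: 13.1
position: [0.5137, -0.1167, 0.358]
tool_rot: [-2.614, -1.737, 0.002]
ft_force: [0.6, 0.6, -1.3]
grip_width: 0.34
grip_force: 35.0
```

jog_arm([
  [0,0.003,0.035,0,0,0,0.197],
  [0,0.006,0.07,0,0,0,0.394],
  [0,0.009,0.106,-0.01,0,0,0.591],
  [0,0.012,0.142,-0.02,0,0,0.788],
  [0,0.015,0.177,-0.04,0,0,0.985],
])

```text
time: 13.52
position: [0.5215, -0.0287, 0.3386]
tool_rot: [-2.085, -2.348, 0.0]
ft_force: [0.3, 0.2, -2.3]
grip_width: 0.334
grip_force: 35.0
```

Run:
```python
from m import *
st();sd=cam('side');t=cam('top');save(sd,'s4.png')
for n,d,b in(('silver t',t,(90,190,145,260)),('silver s',sd,(270,95,325,132))):
    H=hsv(d);m=(H[...,1]<70)|(H[...,2]<60)
    for c in comps(m,b)[:1]:
        ys,xs=np.nonzero(c[2]);print(n,c[0],cv2.minAreaRect(np.c_[xs,ys].astype(np.float32)))
```

```text
t 13.52 p [ 0.5215 -0.0287  0.3386] yaw 96.8 z [-0.001  0.001 -1.   ] F [ 0.3  0.2 -2.3] w 0.334 gf 35.0
silver t 559 ((116.37152862548828, 224.90679931640625), (15.207133293151855, 47.07686996459961), 17.52556800842285)
silver s 463 ((298.2000427246094, 113.60002136230469), (41.14365005493164, 15.205260276794434), 26.56505012512207)
```

View pics/s4.png

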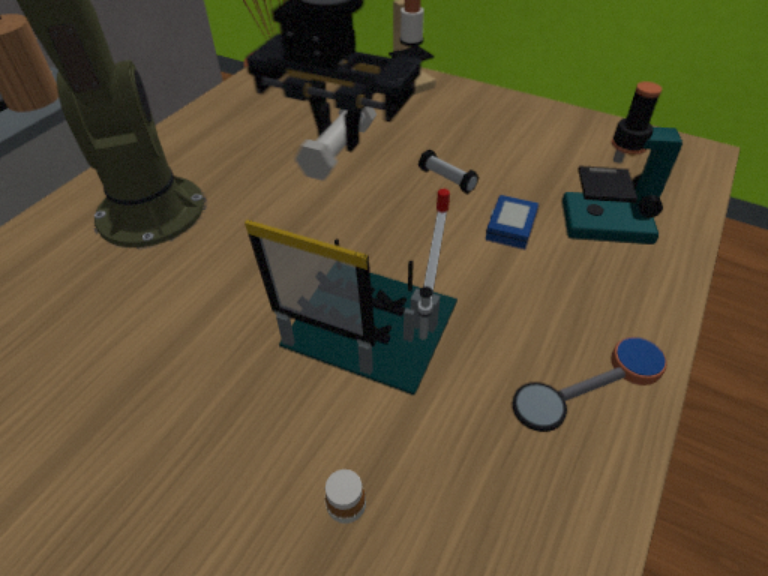

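The side view shows the white tube level in the gripper above the cradle (px ~(335,143)/1.5), the bar aside, and the silver tube and jar undisturbed. I'll descend.

jog_arm([
  [0,0.002,-0.005,-0.06,0,0,-0.01],
  [0,0.002,-0.005,-0.12,0,0,-0.01],
  [0,0.002,-0.005,-0.18,0,0,-0.01],
  [0,0.002,-0.005,-0.24,0,0,-0.01],
  [0,0.002,-0.005,-0.3,0,0,-0.01],
])

```text
time: 14.03
position: [0.5221, -0.0338, 0.1873]
tool_rot: [-2.102, -2.333, 0.002]
ft_force: [0.4, -0.2, -1.9]
grip_width: 0.336
grip_force: 35.0
```

jog_arm([
  [0,0,0,-0.05,0,0,0],
  [0,0,0,-0.1,0,0,0],
  [0,0,0,-0.15,0,0,0],
  [0,0,0,-0.2,0,0,0],
  [0,0,0,-0.2,0,0,0],
])

```text
time: 14.45
position: [0.5182, -0.0336, 0.084]
tool_rot: [-2.096, -2.328, 0.009]
ft_force: [-1.5, 1.0, -2.1]
grip_width: 0.34
grip_force: 35.0
```

Run:
```python
from m import *
st();sd=cam('side');a=sd['frame'][130:270,150:320]
cv2.imwrite('pics/s5.png',cv2.resize(a[:,:,::-1],None,fx=4,fy=4,interpolation=cv2.INTER_CUBIC))
```

```text
t 14.45 p [ 0.5182 -0.0336  0.084 ] yaw 96.0 z [-0.011  0.002 -1.   ] F [-1.5  1.  -2.1] w 0.34 gf 35.0
```

View pics/s5.png

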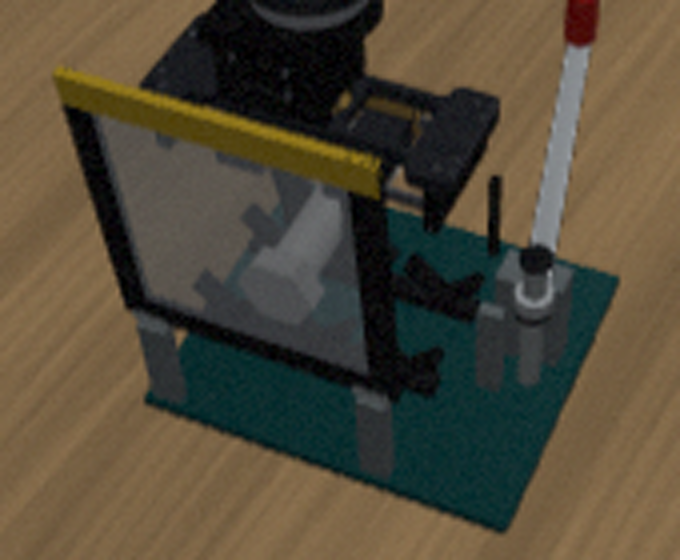

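The crop shows the white tube above the middle V, aligned with it and clear of the cover. I'll correct x and lower it in.

jog_arm([
  [0,0,0,-0.02,0,0,0],
  [0,0,0,-0.04,0,0,0],
  [0,0,0,-0.06,0,0,0],
  [0,0,0,-0.06,0,0,0],
  [0,0,0,-0.06,0,0,0],
])

```text
time: 14.92
position: [0.5227, -0.0333, 0.0589]
tool_rot: [-2.099, -2.336, 0.001]
ft_force: [0.1, -0.7, -1.5]
grip_width: 0.336
grip_force: 35.0
```

Run:
```python
from m import *
st()
```

```text
t 14.92 p [ 0.5227 -0.0333  0.0589] yaw 96.1 z [-0.001  0.    -1.   ] F [ 0.1 -0.7 -1.5] w 0.336 gf 35.0
```

Target z ≈ 0.031, so I'll descend about 27 mm.

jog_arm([
  [0,0,0.002,-0.012,0,0,0],
  [0,0,0.002,-0.024,0,0,0],
  [0,0,0.002,-0.036,0,0,0],
  [0,0,0.002,-0.048,0,0,0],
  [0,0,0.002,-0.054,0,0,0],
])

```text
time: 15.33
position: [0.5224, -0.0324, 0.0312]
tool_rot: [-2.099, -2.336, 0.001]
ft_force: [-0.8, 0.3, -1.9]
grip_width: 0.339
grip_force: 35.0
```

jog_arm([
  [0,0,0,0,0,0,0],
  [0,0,0,0,0,0,0],
  [0.45,0,0,0,0,0,0],
  [0.45,0,0,0,0,0,0],
  [0.45,0,0,0,0,0,0],
])

```text
time: 15.75
position: [0.5236, -0.0324, 0.0328]
tool_rot: [2.099, 2.336, 0.001]
ft_force: [0.9, 0.2, -0.4]
grip_width: 0.433
grip_force: 0.0
```

Run:
```python
from m import *
st()
```

```text
t 15.75 p [ 0.5236 -0.0324  0.0328] yaw 96.1 z [ 0.001 -0.    -1.   ] F [ 0.9  0.2 -0.4] w 0.433 gf 0.0
```

jog_arm([
  [0.6,0,0,0.02,0,0,0],
  [0.6,0,0,0.08,0,0,0],
  [0.6,0,0,0.16,0,0,0],
  [0.6,0,0,0.24,0,0,0],
  [1,0,0,0.32,0,0,0],
])

```text
time: 16.17
position: [0.5228, -0.0318, 0.1949]
tool_rot: [2.098, 2.337, 0.001]
ft_force: [1.0, -0.4, -0.1]
grip_width: 0.619
grip_force: 0.0
```

jog_arm([
  [1,0,0.05,0.05,0,0,0.15],
  [1,-0.004,0.12,0.1,0,0,0.3],
  [1,-0.006,0.19,0.12,0,0,0.45],
  [1,-0.008,0.26,0.12,0,0,0.6],
  [1,-0.01,0.34,0.12,0,0,0.77],
])

```text
time: 16.58
position: [0.5187, 0.1385, 0.2547]
tool_rot: [1.585, 2.708, 0.001]
ft_force: [1.1, -0.7, -0.3]
grip_width: 0.949
grip_force: 0.0
```

jog_arm([
  [1,-0.004,0.07,0,0,0,0.15],
  [1,-0.008,0.14,0,0,0,0.3],
  [1,-0.012,0.21,0,0,0,0.45],
  [1,-0.016,0.28,0,0,0,0.6],
  [1,-0.02,0.34,0,0,0,0.77],
])

```text
time: 17.0
position: [0.5074, 0.3102, 0.2535]
tool_rot: [1.007, 2.975, 0.002]
ft_force: [-0.4, 0.1, 0.1]
grip_width: 0.998
grip_force: 0.0
```

jog_arm([
  [1,-0.004,0.04,-0.04,0,0,0.15],
  [1,-0.008,0.08,-0.08,0,0,0.3],
  [1,-0.012,0.12,-0.12,0,0,0.45],
  [1,-0.016,0.16,-0.16,0,0,0.6],
  [1,-0.02,0.18,-0.2,0,0,0.77],
])

```text
time: 17.42
position: [0.4971, 0.4005, 0.1525]
tool_rot: [0.389, 3.117, 0.004]
ft_force: [-0.3, -0.9, -0.3]
grip_width: 1.003
grip_force: 0.0
```

Run:
```python
from m import *
st();sd=cam('side');t=cam('top')
a=t['frame'][140:270,200:350];b=sd['frame'][130:260,160:310]
cv2.imwrite('pics/p6.png',cv2.resize(np.hstack([a,b])[:,:,::-1],None,fx=2.6,fy=2.6,interpolation=cv2.INTER_CUBIC))
for n,d,b in(('silver s',sd,(270,90,325,135)),('silver t',t,(90,190,145,260))):
    H=hsv(d);m=(H[...,1]<70)|(H[...,2]<60)
    for c in comps(m,b)[:1]:
        ys,xs=np.nonzero(c[2]);print(n,c[0],cv2.minAreaRect(np.c_[xs,ys].astype(np.float32)))
```

```text
t 17.42 p [0.4971 0.4005 0.1525] yaw 165.8 z [ 0.     0.002 -1.   ] F [-0.3 -0.9 -0.3] w 1.003 gf 0.0
silver s 464 ((298.2000427246094, 113.60002136230469), (41.14365005493164, 15.205260276794434), 26.56505012512207)
silver t 1443 ((117.0, 229.0), (60.0, 54.0), 90.0)
```

View pics/p6.png

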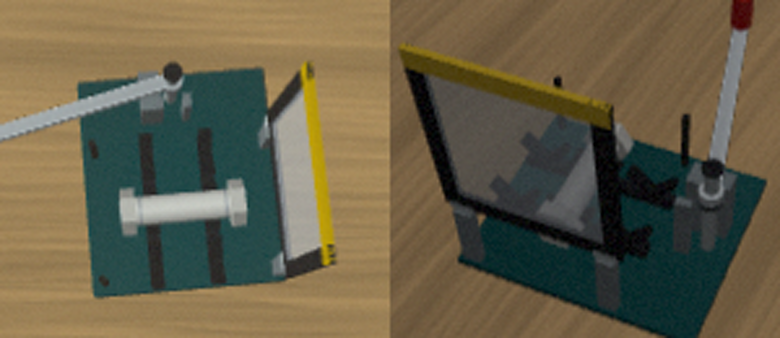

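White sits in the middle groove (top crop px (183,207)) and silver hasn't moved. I'll grasp silver next.

jog_arm([
  [1,0.003,-0.007,-0.07,0,0,0],
  [1,0.003,-0.007,-0.14,0,0,0],
  [1,0.003,-0.007,-0.2,0,0,0],
  [1,0.003,-0.007,-0.25,0,0,0],
  [1,0.003,-0.007,-0.292,0,0,0],
])

```text
time: 17.93
position: [0.5009, 0.3924, 0.006]
tool_rot: [0.406, 3.114, -0.002]
ft_force: [0.2, -0.3, 0.5]
grip_width: 1.002
grip_force: 0.0
```

jog_arm([
  [0,0,0,0,0,0,0],
  [0,0,0,0,0,0,0],
  [0,0,0,0,0,0,0],
  [0,0,0,0,0,0,0],
  [0,0,0,0,0,0,0],
], grip_force=30)

```text
time: 18.35
position: [0.5008, 0.3949, 0.0084]
tool_rot: [0.4, 3.113, 0.003]
ft_force: [-0.3, -0.3, -0.4]
grip_width: 0.706
grip_force: 0.0
```

jog_arm([
  [0,0,0,0,0,0,0],
  [0,0,0,0,0,0,0],
  [0,0,0,0,0,0,0],
  [0,0,0,0,0,0,0],
  [0,0,0,0,0,0,0],
])

```text
time: 18.77
position: [0.4997, 0.3945, 0.0064]
tool_rot: [0.399, 3.116, 0.001]
ft_force: [0.4, 0.5, 1.5]
grip_width: 0.334
grip_force: 30.0
```

jog_arm([
  [0,0,0,0,0,0,0],
  [0,0,0,0,0,0,0],
  [0,0,0,0,0,0,0],
  [0,0,0,0,0,0,0],
  [0,0,0,0,0,0,0],
])

```text
time: 19.18
position: [0.4996, 0.3945, 0.0064]
tool_rot: [0.399, 3.116, 0.001]
ft_force: [-0.2, 0.9, 0.8]
grip_width: 0.337
grip_force: 30.0
```

Run:
```python
from m import *
st()
```

```text
t 19.18 p [0.4996 0.3945 0.0064] yaw 165.4 z [ 0.     0.001 -1.   ] F [-0.2  0.9  0.8] w 0.337 gf 30.0
```

jog_arm([
  [0,0,0,0.06,0,0,0],
  [0,0,0,0.14,0,0,0],
  [0,0,0,0.22,0,0,0],
  [0,0,0,0.3,0,0,0],
  [0,0,0,0.38,0,0,0],
], grip_force=38)

```text
time: 19.6
position: [0.499, 0.3934, 0.1975]
tool_rot: [-0.399, -3.115, 0.002]
ft_force: [1.2, 0.6, -2.3]
grip_width: 0.332
grip_force: 38.0
```

jog_arm([
  [0,0,-0.06,0.06,0,0,-0.15],
  [0,-0.004,-0.13,0.1,0,0,-0.3],
  [0,-0.006,-0.2,0.1,0,0,-0.45],
  [0,-0.008,-0.27,0.1,0,0,-0.6],
  [0,-0.01,-0.34,0.1,0,0,-0.77],
])

```text
time: 20.02
position: [0.494, 0.2224, 0.2459]
tool_rot: [-1.02, -2.971, 0.001]
ft_force: [0.1, -1.1, -1.2]
grip_width: 0.338
grip_force: 38.0
```

jog_arm([
  [0,-0.006,-0.07,0,0,0,-0.15],
  [0,-0.012,-0.14,0,0,0,-0.3],
  [0,-0.018,-0.21,0,0,0,-0.45],
  [0,-0.024,-0.28,0,0,0,-0.6],
  [0,-0.03,-0.34,0,0,0,-0.77],
])

```text
time: 20.43
position: [0.4785, 0.0512, 0.2459]
tool_rot: [1.598, 2.705, -0.003]
ft_force: [1.6, 0.1, -0.9]
grip_width: 0.331
grip_force: 38.0
```

jog_arm([
  [0,-0.007,-0.05,0,0,0,-0.15],
  [0,-0.014,-0.1,0,0,0,-0.3],
  [0,-0.021,-0.15,0,0,0,-0.45],
  [0,-0.028,-0.19,-0.03,0,0,-0.6],
  [0,-0.029,-0.191,-0.08,0,0,-0.76],
])

```text
time: 20.85
position: [0.4655, -0.0469, 0.2073]
tool_rot: [2.104, 2.327, -0.001]
ft_force: [0.4, -0.4, -0.8]
grip_width: 0.335
grip_force: 38.0
```

Run:
```python
from m import *
st();sd=cam('side');save(sd,'s7.png')
```

```text
t 20.85 p [ 0.4655 -0.0469  0.2073] yaw 95.8 z [ 0.003 -0.004 -1.   ] F [ 0.4 -0.4 -0.8] w 0.335 gf 38.0
```

View pics/s7.png

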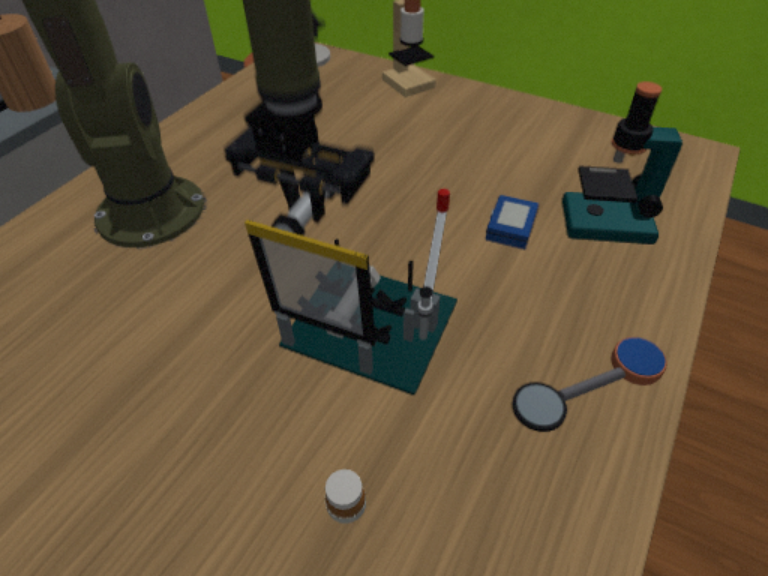

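The side view shows the silver tube held at (305,210)/1.5 above the first groove, with white seated at (352,300)/1.5. I'll lower to z 0.06.

jog_arm([
  [0,0,0.006,-0.06,0,0,0.02],
  [0,0,0.012,-0.12,0,0,0.02],
  [0,0,0.012,-0.18,0,0,0.02],
  [0,0,0.012,-0.22,0,0,0.02],
  [0,0,0.012,-0.24,0,0,0.02],
])

```text
time: 21.32
position: [0.4626, -0.0343, 0.0837]
tool_rot: [-2.075, -2.353, 0.004]
ft_force: [-0.6, -0.7, -0.3]
grip_width: 0.333
grip_force: 38.0
```

jog_arm([
  [0,0,0,-0.02,0,0,0],
  [0,0,0,-0.04,0,0,0],
  [0,0,0,-0.05,0,0,0],
  [0,0,0,-0.05,0,0,0],
  [0,0,0,-0.05,0,0,0],
])

```text
time: 21.73
position: [0.4655, -0.0353, 0.0617]
tool_rot: [2.081, 2.353, 0.001]
ft_force: [-0.3, 0.4, -1.8]
grip_width: 0.333
grip_force: 38.0
```

Run:
```python
from m import *
st()
```

```text
t 21.73 p [ 0.4655 -0.0353  0.0617] yaw 97.0 z [ 0.001 -0.    -1.   ] F [-0.3  0.4 -1.8] w 0.333 gf 38.0
```

jog_arm([
  [0,-0.001,-0.008,-0.008,0,0,-0.02],
  [0,-0.001,-0.011,-0.024,0,0,-0.02],
  [0,-0.001,-0.011,-0.04,0,0,-0.02],
  [0,-0.001,-0.011,-0.052,0,0,-0.02],
  [0,-0.001,-0.011,-0.062,0,0,-0.02],
])

```text
time: 22.15
position: [0.4646, -0.0408, 0.0295]
tool_rot: [-2.094, -2.342, -0.0]
ft_force: [3.0, -0.0, 10.3]
grip_width: 0.331
grip_force: 38.0
```

jog_arm([
  [0,0,0,0,0,0,0],
  [0,0,0,0,0,0,0],
  [0.45,0,0,0,0,0,0],
  [0.45,0,0,0,0,0,0],
  [0.45,0,0,0,0,0,0],
])

```text
time: 22.57
position: [0.4645, -0.0408, 0.0304]
tool_rot: [2.094, 2.342, -0.0]
ft_force: [-0.1, 0.1, -0.2]
grip_width: 0.428
grip_force: 0.0
```

jog_arm([
  [0.5,0,0,0,0,0,0],
  [0.5,0,0,0.06,0,0,0],
  [0.5,0,0,0.14,0,0,0],
  [0.5,0,0,0.22,0,0,0],
  [0.5,0,0,0.3,0,0,0],
])

```text
time: 22.98
position: [0.464, -0.0404, 0.1819]
tool_rot: [-2.093, -2.343, 0.0]
ft_force: [-0.7, -1.0, -0.3]
grip_width: 0.498
grip_force: 0.0
```

jog_arm([
  [0.5,0,0.06,0.03,0,0,-0.2],
  [0.5,0.01,0.13,0.06,0,0,-0.4],
  [0.5,0.03,0.2,0.06,0,0,-0.6],
  [0.5,0.05,0.27,0.06,0,0,-0.8],
  [0.5,0.07,0.34,0.06,0,0,-0.96],
])

```text
time: 23.4
position: [0.4956, 0.1134, 0.211]
tool_rot: [2.585, 1.78, -0.0]
ft_force: [-0.2, 0.5, -0.6]
grip_width: 0.5
grip_force: 0.0
```

Run:
```python
from m import *
st();sd=cam('side');t=cam('top')
a=t['frame'][130:270,170:350];b=sd['frame'][110:250,150:310]
cv2.imwrite('pics/p8.png',cv2.resize(np.hstack([a,b])[:,:,::-1],None,fx=2.3,fy=2.3,interpolation=cv2.INTER_CUBIC))
```

```text
t 23.4 p [0.4956 0.1134 0.211 ] yaw 69.1 z [ 0.001 -0.002 -1.   ] F [-0.2  0.5 -0.6] w 0.5 gf 0.0
```

View pics/p8.png

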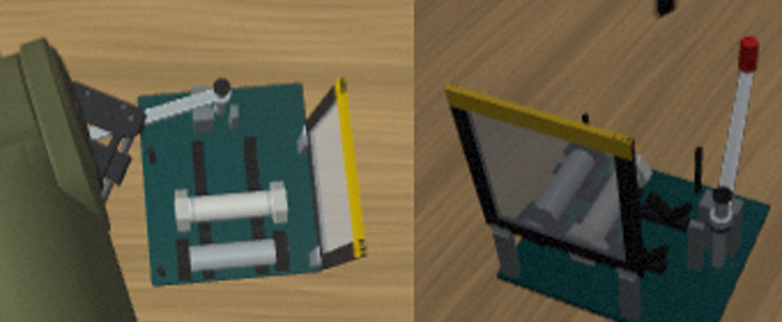

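Silver and white both lie parallel in grooves 1 and 2 (top crop (232,254) and (231,205)). I'll return to the knob.

jog_arm([
  [0.6,0.032,0.034,0,0,0,-0.17],
  [0.6,0.064,0.068,0,0,0,-0.34],
  [0.6,0.096,0.1,0,0,0,-0.51],
  [0.6,0.128,0.134,0,0,0,-0.68],
  [0.6,0.157,0.168,0,0,0,-0.84],
])

```text
time: 23.92
position: [0.5746, 0.1957, 0.2095]
tool_rot: [2.913, 1.175, -0.003]
ft_force: [0.9, -0.1, 0.6]
grip_width: 0.6
grip_force: 0.0
```

jog_arm([
  [0.6,0,0,-0.01,0,0,-0.17],
  [0.6,0,0,-0.02,0,0,-0.34],
  [0.6,0,0,-0.04,0,0,-0.51],
  [0.6,0,0,-0.07,0,0,-0.68],
  [0.6,0,0,-0.1,0,0,-0.83],
])

```text
time: 24.33
position: [0.5739, 0.1955, 0.1598]
tool_rot: [3.098, 0.52, -0.001]
ft_force: [0.7, 0.9, -0.1]
grip_width: 0.6
grip_force: 0.0
```

Run:
```python
from m import *
st();sd=cam('side');c=[c[:2] for c in comps(red(sd),(150,80,420,280),8)[:3]];print(c,onz(sd,[c[0][1]],.11) if c else 0)
```

```text
t 24.33 p [0.5739 0.1955 0.1598] yaw 19.1 z [-0.    -0.001 -1.   ] F [ 0.7  0.9 -0.1] w 0.6 gf 0.0
[(31, array([295.5, 127.8]))] [[0.56604262 0.22120184 0.11      ]]
```

Run:
```python
from m import *
sd=cam('side');print(proj(sd,[(.574,.197,.128),(.574,.197,.108),(.574,.197,.088)]))
print(sd['frame'][122:142,293:299,0]);print(sd['frame'][122:142,293:299,1])
```

```text
[[294.74490656 128.1917889 ]
 [294.26526902 134.1562715 ]
 [293.79881476 139.94882186]]
[[ 12   3   2   6  22  61]
 [  0   0   0  11  17  67]
 [ 14  12   3   4  25  71]
 [  8   0  14   4  30  86]
 [  2   8   4   5  37  94]
 [ 61  43  50  46  51 112]
 [124 108 104 103  94 126]
 [117 122 127 124 129 124]
 [ 75  81 102  92  92  82]
 [ 68  74  68  71  69  74]
 [ 69  72  70  73  71  72]
 [ 70  70  70  72  74  70]
 [ 68  70  70  72  71  73]
 [ 70  71  69  71  70  73]
 [ 69  66  73  74  70  74]
 [ 70  70  73  71  70  75]
 [ 67  74  68  74  66  73]
 [ 71  68  70  70  69  75]
 [ 75  74  70  72  80  96]
 [ 95  85  88  95 101 117]]
[[12  7  2  9 18 50]
 [ 9  1  0  5 11 55]
 [ 7 11  1 10 16 57]
 [12  0  1  5 21 63]
 [ 0  3  8  7 13 56]
 [10  5 21  6  8 33]
 [20 23 17 21 21 27]
 [22 20 25 25 28 24]
 [10 10 20 17  9 15]
 [ 9 17  2  8  9 17]
 [ 5 13  5 10  8 16]
 [16  6  9 13 17  9]
 [ 8  9  8  8 11 14]
 [ 5 12  8  7  6 14]
 [12  1 13 18 12 24]
 [12 10 17 13  1 24]
 [ 5 15  1 16  4 25]
 [12 14  9 10 11 29]
 [24 12 10 14 39 64]
 [75 53 58 75 84 94]]
```

The knob is where it was left. I'll descend 63 mm, close, then lift 9 mm.

jog_arm([
  [0.6,0,0.003,-0.03,0,0,0],
  [0.6,0,0.003,-0.06,0,0,0],
  [0.6,0,0.003,-0.09,0,0,0],
  [0.6,0,0.003,-0.12,0,0,0],
  [0.6,0,0.003,-0.126,0,0,0],
])

```text
time: 24.85
position: [0.5726, 0.1965, 0.0955]
tool_rot: [3.096, 0.53, -0.006]
ft_force: [-0.3, 0.1, -0.1]
grip_width: 0.603
grip_force: 0.0
```

jog_arm([
  [0,0,0,0,0,0,0],
  [0,0,0,0,0,0,0],
  [0,0,0,0,0,0,0],
  [0,0,0,0,0,0,0],
  [0,0,0,0,0,0,0],
], grip_force=38)

```text
time: 25.27
position: [0.5742, 0.1981, 0.0981]
tool_rot: [-3.097, -0.527, -0.001]
ft_force: [-0.3, 0.1, -0.6]
grip_width: 0.302
grip_force: 0.0
```

jog_arm([
  [0,0,0,0,0,0,0],
  [0,0,0,0,0,0,0],
  [0,0,0,0,0,0,0],
  [0,0,0,0,0,0,0],
  [0,0,0,0,0,0,0],
])

```text
time: 25.68
position: [0.5735, 0.1991, 0.0975]
tool_rot: [-3.095, -0.528, 0.001]
ft_force: [-0.4, 4.1, 1.3]
grip_width: 0.242
grip_force: 38.0
```

jog_arm([
  [0,0,0,0.005,0,0,0],
  [0,0,0,0.01,0,0,0],
  [0,0,0,0.015,0,0,0],
  [0,0,0,0.018,0,0,0],
  [0,0,0,0.018,0,0,0],
])

```text
time: 26.1
position: [0.5728, 0.1976, 0.1053]
tool_rot: [-3.097, -0.526, 0.005]
ft_force: [-0.6, 2.8, -8.0]
grip_width: 0.241
grip_force: 38.8
```

Run:
```python
from m import *
s=st()
p=np.array([.6500,-.0195]);R=.2307;k=np.array(s['position'][:2]);r=p-k;print(np.linalg.norm(r));th0=np.radians(6.45)-np.arctan2(r[1],r[0]);print(th0)
b=np.linspace(th0,0,6);f=lambda th:p-R*np.array([np.cos(np.radians(6.45)-th),np.sin(np.radians(6.45)-th)])
for i in range(5):print([((f(b[i]+(b[i+1]-b[i])*j/5)-f(b[i]))/.5).round(3).tolist() for j in range(1,6)],np.degrees(b[i]-b[i+1])/30)
```

```text
t 26.1 p [0.5728 0.1976 0.1053] yaw 19.3 z [-0.003  0.    -1.   ] F [-0.6  2.8 -8. ] w 0.241 gf 38.8
0.23037140850639856
1.341812239704818
[[-0.023, -0.009], [-0.046, -0.019], [-0.068, -0.03], [-0.089, -0.043], [-0.11, -0.057]] 0.5125345215605496
[[-0.02, -0.015], [-0.039, -0.03], [-0.057, -0.047], [-0.075, -0.065], [-0.091, -0.084]] 0.5125345215605493
[[-0.015, -0.019], [-0.03, -0.04], [-0.043, -0.061], [-0.055, -0.082], [-0.065, -0.105]] 0.5125345215605493
[[-0.01, -0.023], [-0.018, -0.046], [-0.025, -0.07], [-0.031, -0.094], [-0.035, -0.118]] 0.5125345215605496
[[-0.003, -0.025], [-0.005, -0.049], [-0.006, -0.074], [-0.005, -0.099], [-0.003, -0.123]] 0.5125345215605496
```

jog_arm([
  [0,-0.023,-0.009,0.004,0,0,0.1],
  [0,-0.046,-0.019,0.004,0,0,0.2],
  [0,-0.068,-0.03,0.004,0,0,0.31],
  [0,-0.089,-0.043,0.004,0,0,0.41],
  [0,-0.11,-0.057,0.004,0,0,0.513],
])

```text
time: 26.52
position: [0.517, 0.1685, 0.1071]
tool_rot: [-2.998, -0.94, 0.006]
ft_force: [-0.6, 2.2, -7.6]
grip_width: 0.241
grip_force: 38.7
```

jog_arm([
  [0,-0.02,-0.015,0,0,0,0.1],
  [0,-0.039,-0.03,0,0,0,0.2],
  [0,-0.057,-0.047,0,0,0,0.31],
  [0,-0.075,-0.065,0,0,0,0.41],
  [0,-0.091,-0.084,0,0,0,0.513],
])

```text
time: 26.93
position: [0.4712, 0.1257, 0.1072]
tool_rot: [2.844, 1.333, -0.007]
ft_force: [0.1, 1.4, -7.4]
grip_width: 0.243
grip_force: 38.6
```

jog_arm([
  [0,-0.015,-0.019,0,0,0,0.1],
  [0,-0.03,-0.04,0,0,0,0.2],
  [0,-0.043,-0.061,0,0,0,0.31],
  [0,-0.055,-0.082,0,0,0,0.41],
  [0,-0.065,-0.105,0,0,0,0.513],
])

```text
time: 27.35
position: [0.439, 0.0728, 0.1075]
tool_rot: [2.64, 1.701, -0.007]
ft_force: [-0.1, -0.4, -7.8]
grip_width: 0.241
grip_force: 38.6
```

jog_arm([
  [0,-0.01,-0.023,0,0,0,0.1],
  [0,-0.018,-0.046,0,0,0,0.2],
  [0,-0.025,-0.07,0,0,0,0.31],
  [0,-0.031,-0.094,0,0,0,0.41],
  [0,-0.035,-0.118,0,0,0,0.513],
])

```text
time: 27.77
position: [0.4219, 0.0137, 0.1079]
tool_rot: [2.388, 2.039, -0.006]
ft_force: [2.7, 0.5, -8.8]
grip_width: 0.243
grip_force: 38.6
```

Run:
```python
from m import *
s=st()
p=np.array([.6500,-.0195]);r=p-s['position'][:2];print(np.linalg.norm(r),np.radians(6.45)-np.arctan2(r[1],r[0]))
print((np.array([.42,-.0458])-s['position'][:2])/.5)
```

```text
t 27.77 p [0.4219 0.0137 0.1079] yaw 81.0 z [-0.002 -0.004 -1.   ] F [ 2.7  0.5 -8.8] w 0.243 gf 38.6
0.23051893169260734 0.25714398041681596
[-0.00377172 -0.11902042]
```

jog_arm([
  [0,-0.003,-0.025,0,0,0,0.1],
  [0,-0.005,-0.05,0,0,0,0.2],
  [0,-0.006,-0.074,0,0,0,0.31],
  [0,-0.005,-0.098,0,0,0,0.41],
  [0,-0.003,-0.121,0,0,0,0.513],
])

```text
time: 28.18
position: [0.421, -0.0466, 0.1081]
tool_rot: [2.093, 2.34, -0.005]
ft_force: [4.0, 0.4, -7.8]
grip_width: 0.244
grip_force: 38.5
```

jog_arm([
  [0,0,0,-0.012,0,0,0],
  [0,0,0,-0.024,0,0,0],
  [0,0,0,-0.036,0,0,0],
  [0,0,0,-0.048,0,0,0],
  [0,0,0,-0.06,0,0,0],
])

```text
time: 28.6
position: [0.4196, -0.0447, 0.0777]
tool_rot: [-2.095, -2.337, 0.008]
ft_force: [-18.9, 0.2, 36.9]
grip_width: 0.241
grip_force: 38.0
```

Run:
```python
from m import *
s=st()
p=np.array([.6500,-.0195]);r=p-s['position'][:2];print(np.linalg.norm(r),np.radians(6.45)-np.arctan2(r[1],r[0]))
```

```text
t 28.6 p [ 0.4196 -0.0447  0.0777] yaw 96.2 z [-0.005 -0.002 -1.   ] F [-18.9   0.2  36.9] w 0.241 gf 38.0
0.23177935199233204 0.003841272803373985
```

The bar is home and down on the tubes. I'll release and rise.

jog_arm([
  [0.5,0,0,0.003,0,0,0],
  [0.5,0,0,0.003,0,0,0],
  [0.5,0,0,0.003,0,0,0],
  [0.5,0,0,0.003,0,0,0],
  [0.5,0,0,0.003,0,0,0],
])

```text
time: 29.02
position: [0.4225, -0.0445, 0.0801]
tool_rot: [2.095, 2.338, 0.0]
ft_force: [0.6, 0.6, 0.1]
grip_width: 0.478
grip_force: 0.0
```

jog_arm([
  [0.5,0,0,0.04,0,0,0],
  [0.5,0,0,0.1,0,0,0],
  [0.5,0,0,0.17,0,0,0],
  [0.5,0,0,0.24,0,0,0],
  [0,0,0,0.32,0,0,0],
])

```text
time: 29.43
position: [0.4212, -0.0443, 0.2409]
tool_rot: [2.097, 2.339, -0.002]
ft_force: [1.2, -0.9, -0.4]
grip_width: 0.471
grip_force: 0.0
```

jog_arm([
  [0,0.01,0,0.07,0,0,0],
  [0,0.04,0,0.13,0,0,0],
  [0,0.08,0,0.18,0,0,0],
  [0,0.12,0,0.2,0,0,0],
  [0,0.16,0,0.2,0,0,0],
])

```text
time: 29.85
position: [0.5044, -0.045, 0.3433]
tool_rot: [2.094, 2.332, 0.003]
ft_force: [-0.6, 0.4, 0.2]
grip_width: 0.131
grip_force: 0.0
```

Run:
```python
from m import *
st();sd=cam('side')
b=sd['frame'][130:260,150:310]
cv2.imwrite('pics/p9.png',cv2.resize(b[:,:,::-1],None,fx=4,fy=4,interpolation=cv2.INTER_CUBIC))
```

```text
t 29.85 p [ 0.5044 -0.045   0.3433] yaw 96.2 z [ 0.007 -0.003 -1.   ] F [-0.6  0.4  0.2] w 0.131 gf 0.0
```

View pics/p9.png

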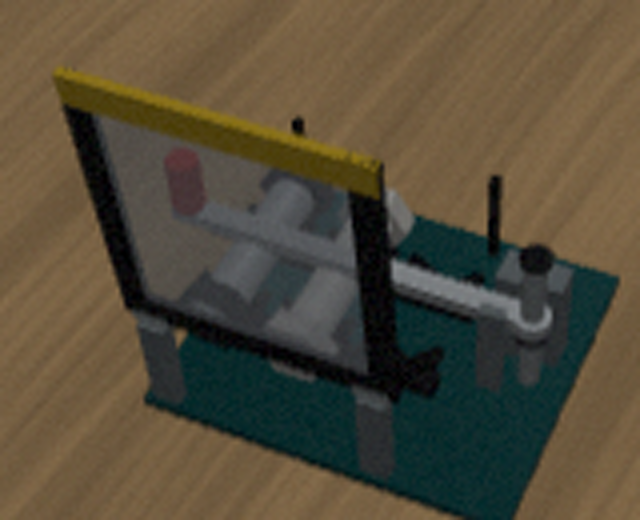

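The crop shows the bar home and down across both tubes. Next I'll estimate the hinge and plan the cover push.

Run:
```python
from m import *
t=cam('top');sd=cam('side');a=np.radians(6.45);ex=np.array([np.cos(a),np.sin(a)]);ey=np.array([-ex[1],ex[0]]);piv=np.array([.65,-.0195])
tc=lambda x,y:((330+x/3)/1.5-.17,(225+y/3)/1.5-.17)
cr=lambda P:[((p[:2]-piv)@ex,(p[:2]-piv)@ey) for p in P]
print('hinge top',np.round(cr(onz(t,[tc(378,160),tc(404,432)],.082)),4))
c9=lambda x,y:(150+x/4-.4,130+y/4-.4)
print('hinge side',np.round(cr(onz(sd,[c9(128,305),c9(395,393)],.082)),4))
st()
yh=-.097
for ang in (1.75,1.5,1.25,1.0,.75,.5,.25,.1,0):
    r=.160;o=.003+.010*max(0,np.sin(ang))
    y=yh+r*np.cos(ang)-o*np.sin(ang);z=.082+r*np.sin(ang)+.003*np.cos(ang)
    q=piv-.128*ex+y*ey;print(ang,q.round(4),round(z,4))
```

```text
hinge top [[-0.0497 -0.0995]
 [-0.212  -0.0969]]
hinge side [[-0.2162 -0.0944]
 [-0.0466 -0.0926]]
t 30.0 p [ 0.5025 -0.0445  0.3393] yaw 96.3 z [-0.     0.002 -1.   ] F [0.1 1.  0.2] w 0.028 gf 0.0
1.75 [ 0.5383 -0.1712] 0.2389
1.5 [ 0.5339 -0.1319] 0.2418
1.25 [ 0.5294 -0.0919] 0.2348
1.0 [ 0.5251 -0.0539] 0.2183
0.75 [ 0.5213 -0.0206] 0.1933
0.5 [0.5184 0.0055] 0.1613
0.25 [0.5164 0.0224] 0.1245
0.1 [0.5159 0.0275] 0.101
0 [0.5157 0.0287] 0.085
```

jog_arm([
  [0,0.015,-0.06,0.02,0,0,0],
  [0,0.03,-0.13,0.04,0,0,0],
  [0,0.045,-0.2,0.04,0,0,0],
  [0,0.06,-0.27,0.04,0,0,0],
  [0,0.075,-0.34,0.04,0,0,0],
], grip_force=20)

```text
time: 30.42
position: [0.5386, -0.2161, 0.36]
tool_rot: [2.096, 2.338, -0.003]
ft_force: [0.2, 0.4, 0.3]
grip_width: 0.005
grip_force: 0.0
```

jog_arm([
  [0,0,0,-0.05,0,0,0],
  [0,0,0,-0.1,0,0,0],
  [0,0,0,-0.15,0,0,0],
  [0,0,0,-0.2,0,0,0],
  [0,0,0,-0.236,0,0,0],
])

```text
time: 30.83
position: [0.5374, -0.2144, 0.2395]
tool_rot: [-2.096, -2.338, 0.004]
ft_force: [-0.3, -0.2, -0.1]
grip_width: 0.005
grip_force: 0.0
```

Run:
```python
from m import *
st()
```

```text
t 30.83 p [ 0.5374 -0.2144  0.2395] yaw 96.2 z [-0.003 -0.001 -1.   ] F [-0.3 -0.2 -0.1] w 0.005 gf 0.0
```

jog_arm([
  [0,-0.001,0.033,0,0,0,0],
  [0,-0.002,0.066,0,0,0,0],
  [0,-0.003,0.099,0.002,0,0,0],
  [0,-0.005,0.132,0.003,0,0,0],
  [0,-0.006,0.165,0.004,0,0,0],
])

```text
time: 31.25
position: [0.5364, -0.13, 0.2454]
tool_rot: [2.093, 2.338, -0.002]
ft_force: [-0.7, -1.5, 0.2]
grip_width: 0.007
grip_force: 0.8
```

jog_arm([
  [0,-0.004,0.032,-0.004,0,0,0],
  [0,-0.007,0.064,-0.01,0,0,0],
  [0,-0.011,0.096,-0.02,0,0,0],
  [0,-0.014,0.126,-0.033,0,0,0],
  [0,-0.018,0.156,-0.047,0,0,0],
])

```text
time: 31.67
position: [0.5273, -0.0525, 0.2199]
tool_rot: [2.096, 2.338, -0.0]
ft_force: [1.3, -2.0, 0.6]
grip_width: 0.004
grip_force: 0.7
```

Run:
```python
from m import *
st();sd=cam('side')
b=sd['frame'][90:260,130:310]
cv2.imwrite('pics/p10.png',cv2.resize(b[:,:,::-1],None,fx=3,fy=3,interpolation=cv2.INTER_CUBIC))
```

```text
t 31.67 p [ 0.5273 -0.0525  0.2199] yaw 96.3 z [ 0.001 -0.001 -1.   ] F [ 1.3 -2.   0.6] w 0.004 gf 0.7
```

View pics/p10.png

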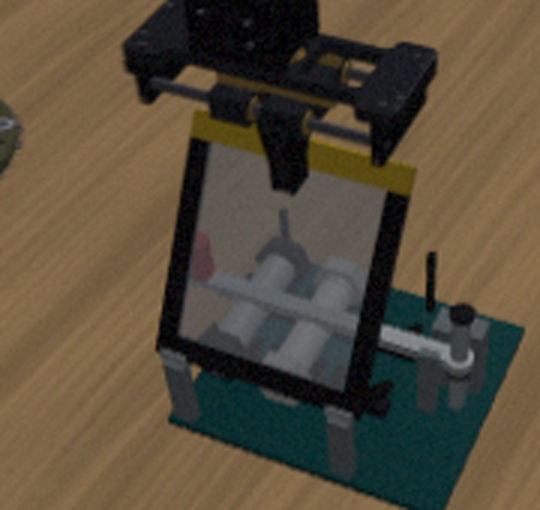

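The closed fingertips (crop px (290,185)) are pushing the cover inward just below its yellow edge, as planned. I'll carry on along the arc.

jog_arm([
  [0,-0.003,0.027,-0.02,0,0,0],
  [0,-0.006,0.052,-0.038,0,0,0],
  [0,-0.008,0.075,-0.06,0,0,0],
  [0,-0.011,0.098,-0.086,0,0,0],
  [0,-0.013,0.117,-0.116,0,0,0],
])

```text
time: 32.13
position: [0.5206, 0.0053, 0.1619]
tool_rot: [2.096, 2.339, -0.001]
ft_force: [0.5, -1.4, 0.5]
grip_width: 0.001
grip_force: 0.5
```

jog_arm([
  [0,-0.001,0.009,-0.02,0,0,0],
  [0,-0.002,0.018,-0.042,0,0,0],
  [0,-0.004,0.028,-0.066,0,0,0],
  [0,-0.005,0.036,-0.092,0,0,0],
  [0,-0.005,0.042,-0.118,0,0,0],
])

```text
time: 32.55
position: [0.5181, 0.0254, 0.1021]
tool_rot: [2.097, 2.338, -0.001]
ft_force: [0.5, -1.4, -0.1]
grip_width: 0.003
grip_force: 0.5
```

Run:
```python
from m import *
st()
```

```text
t 32.55 p [0.5181 0.0254 0.1021] yaw 96.2 z [-0.    -0.001 -1.   ] F [ 0.5 -1.4 -0.1] w 0.003 gf 0.5
```

jog_arm([
  [0,0,0.001,-0.01,0,0,0],
  [0,0,0.002,-0.02,0,0,0],
  [0,0,0.002,-0.028,0,0,0],
  [0,0,0.002,-0.034,0,0,0],
  [0,0,0.002,-0.036,0,0,0],
])

```text
time: 32.97
position: [0.5182, 0.0264, 0.0853]
tool_rot: [2.097, 2.339, -0.001]
ft_force: [-2.5, -0.1, 6.5]
grip_width: 0.006
grip_force: 3.6
```

Run:
```python
from m import *
st();sd=cam('side')
b=sd['frame'][90:260,130:310]
cv2.imwrite('pics/p11.png',cv2.resize(b[:,:,::-1],None,fx=3,fy=3,interpolation=cv2.INTER_CUBIC))
```

```text
t 32.97 p [0.5182 0.0264 0.0853] yaw 96.2 z [-0.    -0.001 -1.   ] F [-2.5 -0.1  6.5] w 0.006 gf 3.6
```

Contact is at z 0.0853 with 6.5 N, which matches level. I'll press a little more, then retreat and check.

jog_arm([
  [0,0,0,-0.003,0,0,0],
  [0,0,0,-0.003,0,0,0],
  [0,0,0,-0.003,0,0,0],
  [0,0,0,-0.003,0,0,0],
  [0,0,0,-0.003,0,0,0],
])

```text
time: 33.43
position: [0.5185, 0.0264, 0.0853]
tool_rot: [2.097, 2.338, -0.002]
ft_force: [-4.3, 0.8, 10.8]
grip_width: 0.001
grip_force: 5.4
```

jog_arm([
  [0,0,0,0.05,0,0,0],
  [0,0,0,0.12,0,0,0],
  [0,0,0,0.2,0,0,0],
  [0,0,0,0.28,0,0,0],
  [0,0,0,0.36,0,0,0],
])

```text
time: 33.85
position: [0.518, 0.0263, 0.2658]
tool_rot: [2.096, 2.338, -0.001]
ft_force: [1.0, -0.6, -0.3]
grip_width: 0.005
grip_force: 0.0
```

jog_arm([
  [0,0,0.07,0,0,0,0],
  [0,0,0.14,0,0,0,0],
  [0,0,0.21,0,0,0,0],
  [0,0,0.28,0,0,0,0],
  [0,0,0.36,0,0,0,0],
])

```text
time: 34.27
position: [0.5189, 0.2063, 0.2642]
tool_rot: [2.099, 2.334, -0.001]
ft_force: [0.7, 0.1, 0.2]
grip_width: 0.005
grip_force: 0.0
```

Run:
```python
from m import *
st();sd=cam('side');t=cam('top')
P=[]
for n,d,b in(('t',t,(200,140,340,280)),('s',sd,(140,100,330,270))):
    H=hsv(d);m=(H[...,0]>22)&(H[...,0]<32)&(H[...,1]>180)&(H[...,2]>80)
    c=comps(m,b)[0];ys,xs=np.nonzero(c[2]);r=cv2.minAreaRect(np.c_[xs,ys].astype(np.float32));print(n,c[0],r);P.append(r[0])
print('edge',tri(t,P[0],sd,P[1]))
a=t['frame'][140:270,190:340];b=sd['frame'][120:250,150:310]
cv2.imwrite('pics/p12.png',cv2.resize(np.hstack([a,b])[:,:,::-1],None,fx=2.5,fy=2.5,interpolation=cv2.INTER_CUBIC))
```

```text
t 34.27 p [0.5189 0.2063 0.2642] yaw 96.1 z [ 0.002 -0.002 -1.   ] F [0.7 0.1 0.2] w 0.005 gf 0.0
t 463 ((238.66372680664062, 220.21011352539062), (64.19449615478516, 7.276361465454102), 85.76361083984375)
s 325 ((248.0585174560547, 166.29884338378906), (63.72205352783203, 5.499300956726074), 16.22019386291504)
edge (array([0.51427545, 0.04903864, 0.08438287]), np.float64(0.003190412076537821))
```

View pics/p12.png

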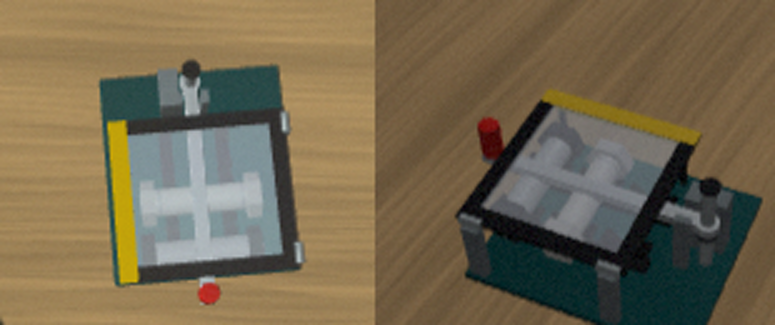

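The cover lies level (edge measured at z 0.084). The bar is down across both seated tubes and the robot is clear, so I'll hand in.

```bash
python3 -c "
from bench import ctrl
print(ctrl.close_job())"
```

```text
the job is handed in; nothing more can be done
None
```

The job is handed in (no verdict was returned): both tubes found on the desk, silver and white, are in grooves 1 and 2, the bar is home and down on them, the cover is level, and I saw no black tube in any picture.

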